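# Comb the marking crayons into rows

## Task

Take the hand rake out of its holder and comb the scattered crayons down the tray with it until all five lie flat, side by side and parallel against the sprung bar; with the rake, squeeze the rows snug so that the bar gives by about 3 mm, gently and well short of its end, and keep that up for half a second. Touch the crayons with the rake only, don't press the rake hard on the tray, stand the rake back in its holder and let go, leaving the crayons in their rows; don't disturb the tape core, mug and carton.

Things in the scene. Friction and masses are not known exactly. Their poses are not given: they have to be found in the camera images.
- tray_floor (a point): sorting tray fixed to the table: cork floor 280 x 210 mm, its top 6 mm above the table, open at the front; pale wooden rims 22 mm high above the table along both sides (inner faces at y = -95 and +95 mm) and behind the bar. The point lies on the floor's top, on its midline; x runs from the open front edge (x = -145 mm) to the stop bar (x = +95 mm), y along the bar.
- bar: aluminium stop bar across the tray's far end, 184 mm long (y), 12 mm thick, top 18.5 mm above the floor. At rest its front face is at tray x = +95 mm. Springs let it slide in tray +x: 2 N per mm from first touch, hard end at 7 mm; it returns when let go. Wanted: about 3 mm (6 N); 6.5 mm (13 N) is too hard. Origin: middle of the front face's lower edge.
- rake_grip (a point): hand rake, 0.13 to 0.21 kg: 9 flat steel teeth in a row 150 mm long (y), 10 mm thick (x), under a blue head bar 150 x 14 mm (20 to 32 mm above the tooth tips); upright wooden handle block at mid-length, 24 mm thick (x), 36 mm wide (y), 24 to 74 mm above the tips. Front and back alike. Point: middle of the handle, 50 mm above the tips; z up. Grip here firmly, fingers on the x faces.
- holder_slot (a point): grey holder fixed to the table: a slot 22 mm wide (x) and 162 mm long (y) in which the rake stands on its teeth. The point is the centre of the slot's floor, 6 mm above the table; the walls rise 18 mm above it; x across the slot, y along it.
- tape: bystander: an empty tape core, 90 mm across, 48 mm high, standing on the table. Origin: centre of its underside.
- mug: bystander: white mug, 80 mm across, 90 mm high. Origin: centre of its underside.
- carton: bystander: small carton 100 x 80 x 60 mm. Origin: centre of its underside.
- crayon1_mid (a point): red carton-marking crayon in a white paper sleeve (colour shows at its ends): a flat-sided stick 80 mm long (y), 12 mm high as it lies, worn to somewhere between 10 and 15 mm across (x; not known exactly), about 20 g, lying on the tray's floor. The point is its centre; y along its length.
- crayon2_mid (a point): blue carton-marking crayon in a white paper sleeve (colour shows at its ends): a flat-sided stick 80 mm long (y), 12 mm high as it lies, worn to somewhere between 10 and 15 mm across (x; not known exactly), about 20 g, lying on the tray's floor. The point is its centre; y along its length.
- crayon3_mid (a point): black carton-marking crayon in a white paper sleeve (colour shows at its ends): a flat-sided stick 80 mm long (y), 12 mm high as it lies, worn to somewhere between 10 and 15 mm across (x; not known exactly), about 20 g, lying on the tray's floor. The point is its centre; y along its length.
- crayon4_mid (a point): green carton-marking crayon in a white paper sleeve (colour shows at its ends): a flat-sided stick 80 mm long (y), 12 mm high as it lies, worn to somewhere between 10 and 15 mm across (x; not known exactly), about 20 g, lying on the tray's floor. The point is its centre; y along its length.
- crayon5_mid (a point): yellow carton-marking crayon in a white paper sleeve (colour shows at its ends): a flat-sided stick 80 mm long (y), 12 mm high as it lies, worn to somewhere between 10 and 15 mm across (x; not known exactly), about 20 g, lying on the tray's floor. The point is its centre; y along its length.

How it is judged:
By the outcome, as a careful person would: the job done as asked, in the order asked, and still so for the second after the job is handed in, with the robot touching nothing.
It also fails if it takes over 62 s, if anything falls off the work surface, if the arm or the gripper's body presses on something with over 40 N, if the wrist force passes 120 N, or if a joint passes its speed limit or range.

## Robot

A 6-joint arm with a two-finger parallel gripper is mounted at the origin on the work surface. World frame = base frame: x ahead of the robot, y to its left, z up, the work surface at z = 0. Lengths are in m, angles in degrees, forces in N, time in s.
With the tool pointing down it reaches from about 0.35 to 0.875 m from the base axis. Payload 4.2 kg.
Tool frame: the origin (TCP) lies midway between the tips of the shut fingers; the grasp point (between the pads) lies 19 mm behind it (r.grasp_offset is the distance from the TCP to the grasp point, in m); z points along the fingers, y is the direction in which the jaws open and shut (so a half turn about z gives the same grasp; the last joint's range is limited). The gripper opens to 87 mm and grips with 3 to 60 N. Pads are 19 mm wide; open, the fingers measure 117 mm over their backs; the gripper's body (75 mm by 190 mm) begins 51 mm behind the grasp point.
Start: joints at [90.39, 22.042, 0.453, 0, -68.411, -14.817], TCP at [0.156, 0.605, 0.223] pointing down, gripper open.
Joint ranges: [-179.83, 179.83], [-69.29, 118.12], [-61.27, 80.66], [-181.25, 117.63], [-171.15, -9.14], [-177.46, 177.46]. Speed limits (degrees/s): [159.86, 159.86, 180, 180, 180, 180].

## Interface

Orientations are given as a 3x3 rotation matrix whose columns are the frame's x, y, z axes.
In Python, from station import r gives the robot as it stands.
- The arm moves only by the shell command python3 -m crank 'ROWS'. ROWS is JSON, a list of rows, each a list of 3 entries, a list of its own where there are three numbers: the closure, from -1 (fully open) to 1 (shut), so that 0 is half open, then the shift along the tool's x, y, z as a fraction of full scale, then the turn, a rotation vector about the tool's x, y, z as a fraction of full scale. In form: [[fingers, [dx, dy, dz], [wx, wy, wz]], ...]. A call has 1 to 8 rows; each row shifts and turns the commanded pose from where the row before left it, along the tool's axes as they then stand; what a row does not reach is not made up. Full scale, the value 1, is 100 mm for a shift and 45 degrees for a turn. A row lasts 1/10 s, in which the tool goes at most 50 mm and 8.59 degrees, less where a joint would pass 70% of its speed; a pose out of reach is approached as far as the arm can. A call with a number of a shift or a turn outside -1 to 1 is refused whole. A call with a gripper value outside its range is refused whole. The fingers move at their own pace and stop on an object; the grip force is fixed at half the most. Time passes only in rows, so rows that do not move let the fingers close. It gives the time, the measured TCP pose, the force and the opening at its end, in the units of the state.
- r.sense(): the state, without advancing time (a new reading comes with each control period).
- r.capture(name): name is "scene" or "top" or "wrist"; returns a dict with "img" (480x640x3 uint8, blue, green, red), "fx", "fy", "cx", "cy" (pixels), "R" (3x3) and "t" (3): a world point X has camera coordinates R X + t. Camera axes: x right, y down, z forward; pixel columns grow to the right and rows downward; lengths in m; the calibration is good to about 2 mm. A picture is of the moment at which its call begins. There is no depth.
- r.finish_job(): hands the job in, once; it reports no verdict.
The state is a dict: "time_s": time; "joints": joint angles; "joint_velocities": joint speeds; "effort": joint torques, N m; "tcp_pos": TCP position; "ee_rot": TCP orientation; "wrist_force": force on the tool from outside, world axes, zero at the start; "moment": the same for the moment, N m; "gripper_width": opening from 0.0 (shut) to 1.0 (fully open).
Only numpy, scipy, OpenCV 4.12 (cv2) and the standard library are available. Lean on these libraries where they do the work, as an engineer would, in place of code of your own. Each camera call takes 0.05 s, during which the arm holds its last target.

## Working session

There is one attempt and no reset: what is moved stays moved. The work goes in short steps, Python scripts to look and compute and a shell command to move; the robot and the scene stay as the last step left them, time stands still between calls to the robot, and variables do not carry over. Pictures are saved under pics/ and viewed, and the job is handed in when it is done.

```bash
ls; mkdir -p pics; python3 - <<'E'
from station import r
import cv2
print(r.sense())
for n in ["scene","top","wrist"]:
    c=r.capture(n); cv2.imwrite(f"pics/{n}0.png",c["img"]); print(n,c["fx"],c["fy"],c["cx"],c["cy"],c["R"],c["t"])
E
```

```text
pics
{'time_s': 0.0, 'joints': array([ 9.03918669e+01,  2.20926433e+01,  3.79799770e-01, -2.78164518e-02,
       -6.84119527e+01, -1.48150708e+01]), 'joint_velocities': array([ 0.01117474, -0.01997882, -0.09281896,  0.04687322, -0.00474659,
        0.06699519]), 'effort': array([ 1.49934687e-03, -3.90656340e+01,  1.87398916e+01,  4.21960518e+00,
        1.08804149e-02, -2.02487518e-04]), 'tcp_pos': array([0.15552942, 0.60471669, 0.22144296]), 'ee_rot': array([[ 9.68437762e-01, -2.49255111e-01, -4.36526188e-04],
       [-2.49255464e-01, -9.68435313e-01, -2.18109968e-03],
       [ 1.20902869e-04,  2.22106583e-03, -9.99997526e-01]]), 'wrist_force': array([-0.30542708, -0.20066179, -0.42958428]), 'moment': array([-0.0532097 ,  0.01488262, -0.02358553]), 'gripper_width': 0.9974125193666716}
scene 518.5947532917676 518.5947532917676 328.13369310185465 244.46735796004447 [[-0.82122745  0.57045598 -0.01286246]
 [ 0.4800605   0.67855849 -0.55596789]
 [-0.30842727 -0.46275086 -0.83110424]] [ 0.50065124 -0.25838188  1.41787825]
top 563.48886504094 563.48886504094 319.1523678797537 238.30214198021125 [[-2.83221886e-02 -9.99598559e-01  7.57516106e-04]
 [-9.90867225e-01  2.79748367e-02 -1.31907360e-01]
 [ 1.31833216e-01 -4.48650301e-03 -9.91261759e-01]] [0.02837296 0.62070557 1.3288671 ]
wrist 402.429621102993 402.429621102993 314.53817052847575 244.1565022242732 [[-0.2499771  -0.96825105  0.00116281]
 [-0.92246719  0.23852149  0.30358159]
 [-0.29422055  0.07481579 -0.95280474]] [ 0.62457209 -0.03683147  0.39125858]
```

View pics/scene0.png

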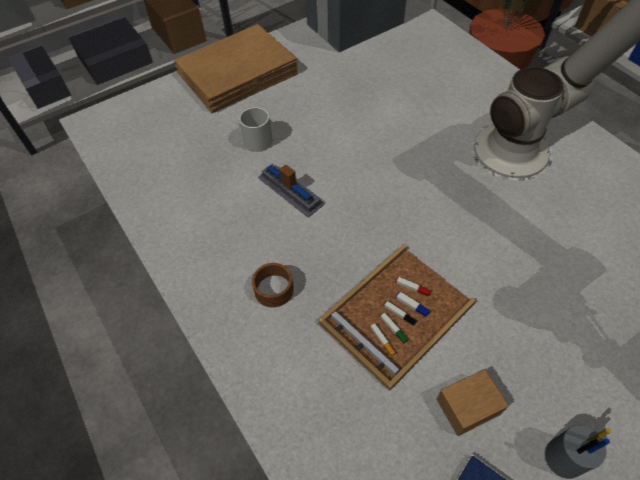

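View pics/top0.png

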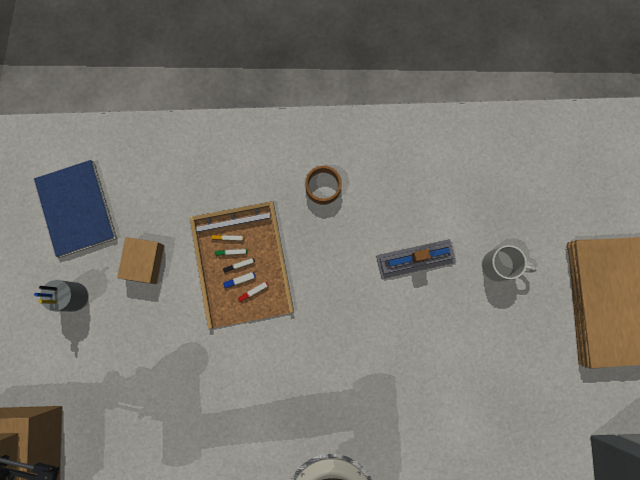

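View pics/wrist0.png

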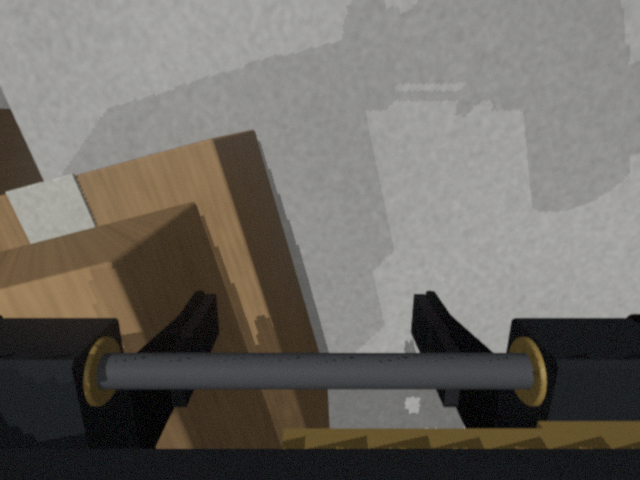

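```bash
cat > h.py <<'E'
import numpy as np,cv2
def ray(c,uv,z):
    R=np.array(c["R"]);t=np.array(c["t"]);C=-R.T@t
    d=R.T@np.array([(uv[0]-c["cx"])/c["fx"],(uv[1]-c["cy"])/c["fy"],1.])
    return C+d*(z-C[2])/d[2]
def proj(c,X):
    p=np.array(c["R"])@np.array(X)+np.array(c["t"]);return np.array([c["fx"]*p[0]/p[2]+c["cx"],c["fy"]*p[1]/p[2]+c["cy"]])
E
python3 - <<'E'
import cv2,numpy as np
i=cv2.imread("pics/top0.png")
cv2.imwrite("pics/a.png",cv2.resize(i[190:340,180:300],None,fx=4.9,fy=4,interpolation=cv2.INTER_CUBIC)[:, :])
cv2.imwrite("pics/b.png",cv2.resize(i[225:295,365:465],None,fx=8,fy=8,interpolation=cv2.INTER_CUBIC))
s=cv2.imread("pics/scene0.png")
cv2.imwrite("pics/c.png",cv2.resize(s[155:225,250:340],None,fx=8,fy=8,interpolation=cv2.INTER_CUBIC))
E
```

```text
(no output)
```

View pics/a.png

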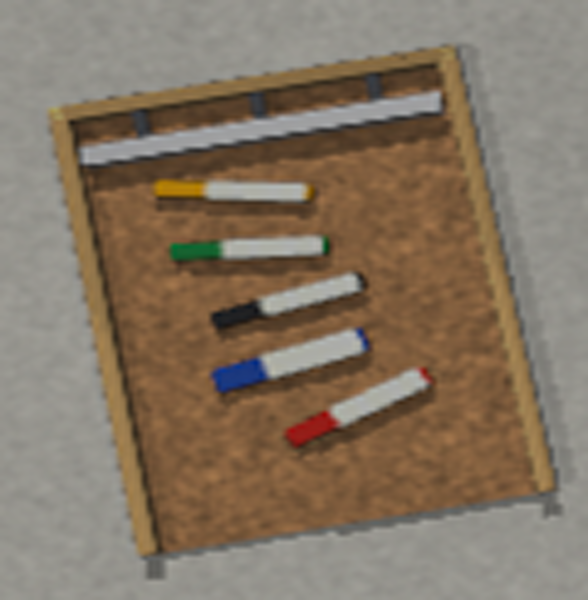

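View pics/b.png

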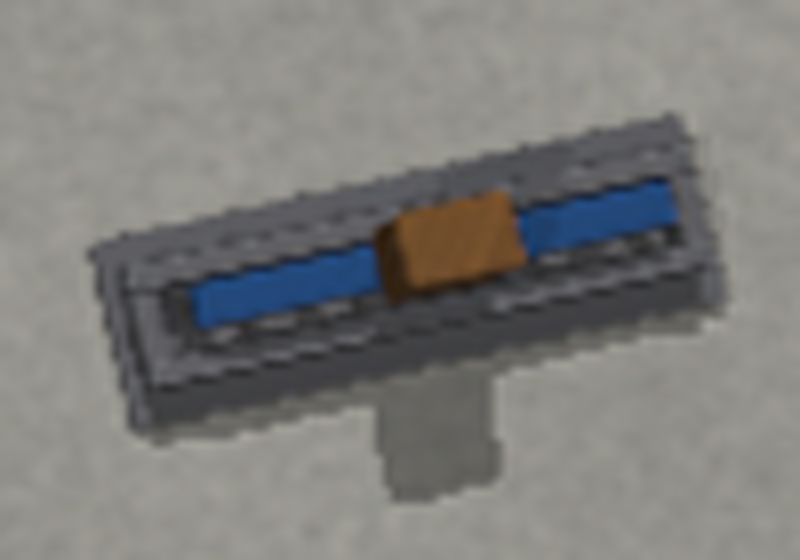

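View pics/c.png

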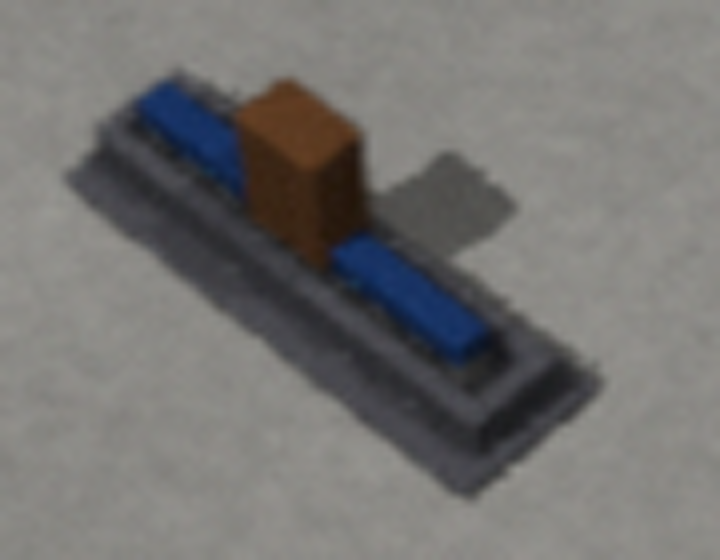

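```bash
cat > m.py <<'E'
from station import r
import cv2,numpy as np
from h import *
c=r.capture("top"); i=c["img"]; hsv=cv2.cvtColor(i,cv2.COLOR_BGR2HSV)
np.set_printoptions(precision=4,suppress=True)
def box(mask,roi,z,name,show=True):
    m=np.zeros_like(mask); x0,y0,x1,y1=roi; m[y0:y1,x0:x1]=mask[y0:y1,x0:x1]
    ys,xs=np.nonzero(m); P=np.array([ray(c,(x,y),z)[:2] for x,y in zip(xs,ys)])
    (cx,cy),(w,h),a=cv2.minAreaRect((P*1000).astype(np.float32))
    mn=P.mean(0); ev,V=np.linalg.eigh(np.cov(P.T)); d=V[:,1]; d=d if d[1]>0 else -d
    print(name,len(xs),"mean",mn,"rect",np.round([cx,cy,w,h,a],1),"long-axis deg from +y:",np.degrees(np.arctan2(-d[0],d[1])).round(2))
    return m
H,S,V=hsv[...,0],hsv[...,1],hsv[...,2]
blue=((H>100)&(H<125)&(S>120)&(V>50)).astype(np.uint8)
box(blue,(370,230,465,290),.038,"head")
brown=((H<20)&(S>120)&(V>80)).astype(np.uint8)
box(brown,(405,240,435,270),.080,"handle")
gray=((S<45)&(V>140)).astype(np.uint8)
box(gray,(195,205,272,232),.0245,"bar")
E
python3 - <<'E'
exec(open('m.py').read())
print(hsv[222,230],hsv[254,420],hsv[258,400],hsv[250,300],hsv[270,225],hsv[270,208])
# colors crayons
for n,lo,hi in [("red",0,8),("yellow",12,28),("green",50,85),("blue",100,125)]:
    pass
tf=lambda p:[round(x*1000,1) for x in p[:2]]
# tray rim corners from crop a (scale 4.9,4, offset 180,190), rim top z=.022
for p in [(53,112),(457,50),(553,488),(147,553)]:
    print(tf(ray(c,(p[0]/4.9+180-.4,p[1]/4+190-.4),.022)))
print("bar front edge ends top",[tf(ray(c,(p[0]/4.9+180-.4,p[1]/4+190-.4),.0245)) for p in [(83,164),(441,109),(80,150),(439,94)]])
cr={"red":[(290,438),(429,375)],"blue":[(215,381),(367,340)],"black":[(214,319),(363,281)],"green":[(172,252),(328,246)],"yellow":[(156,189),(313,192)]}
for k,v in cr.items(): print(k,[tf(ray(c,(p[0]/4.9+180-.4,p[1]/4+190-.4),.018)) for p in v])
E
```

```text
head 247 mean [ 0.5707 -0.2274] rect [ 571.2 -229.2   14.2  150.3   11. ] long-axis deg from +y: 11.08
handle 132 mean [ 0.5706 -0.23  ] rect [ 570.6 -229.9   21.7   33.9   10.9] long-axis deg from +y: 10.22
bar 613 mean [0.6883 0.2461] rect [681.5 225.2 183.8  62.7  88.4] long-axis deg from +y: -4.44
[105   3 158] [ 14 155 112] [108 161 106] [ 26  14 149] [113  30  34] [ 15 135 130]
[np.float64(684.5), np.float64(328.0)]
[np.float64(717.8), np.float64(123.2)]
[np.float64(446.5), np.float64(80.5)]
[np.float64(413.3), np.float64(281.3)]
bar front edge ends top [[np.float64(651.1), np.float64(312.3)], [np.float64(680.4), np.float64(131.7)], [np.float64(659.9), np.float64(313.8)], [np.float64(689.9), np.float64(132.6)]]
red [[np.float64(480.4), np.float64(210.8)], [np.float64(516.8), np.float64(141.0)]]
blue [[np.float64(516.1), np.float64(247.8)], [np.float64(539.1), np.float64(171.7)]]
black [[np.float64(554.1), np.float64(248.1)], [np.float64(575.4), np.float64(173.2)]]
green [[np.float64(596.1), np.float64(269.0)], [np.float64(597.6), np.float64(190.5)]]
yellow [[np.float64(635.5), np.float64(276.9)], [np.float64(631.4), np.float64(197.7)]]
```

```bash
python3 -m crank '[[-1,[0,0,0],[0,0,0.18]],[-1,[0,0,0],[0,0,0.18]],[-1,[0,0,0],[0,0,0.18]],[-1,[0,0,0],[0,0,0.18]],[-1,[0,0,0],[0,0,0.18]],[-1,[0,0,0],[0,0,0.18]],[-1,[0,0,0],[0,0,0.18]],[-1,[0,0,0],[0,0,0.18]]]'
cat > go.py <<'E'
import sys,numpy as np
from station import r
def plan(x,y,z,yaw=None):
    s=r.sense(); R=np.array(s["ee_rot"]); d=np.array([x,y,z])-s["tcp_pos"]
    print("t",round(s["time_s"],2),"tcp",np.round(s["tcp_pos"]*1000,1),"F",np.round(s["wrist_force"],2),"M",np.round(s["moment"],3),"w",round(s["gripper_width"],3))
    print("tool shift mm",np.round(R.T@d*1000,1),"tilt",np.round(np.degrees([R[0,2],R[1,2]]),2), "toolY yaw",np.round(np.degrees(np.arctan2(R[1,1],R[0,1])),2))
if __name__=="__main__": plan(*map(float,sys.argv[1:4]))
E
python3 go.py 0.571 -0.229 0.2
```

```text
time_s: 1.0
tcp_pos: [0.1556, 0.6051, 0.2222]
ee_rot: [[0.181, -0.983, -0.0], [-0.983, -0.181, -0.001], [0.001, 0.0, -1.0]]
wrist_force: [0.1, -0.1, 1.1]
gripper_width: 0.999
t 1.0 tcp [155.6 605.1 222.2] F [ 0.09 -0.07  1.07] M [ 0.138 -0.07  -0.063] w 0.999
tool shift mm [ 895.6 -257.4   22.7] tilt [-0.01 -0.03] toolY yaw -169.56
```

```bash
python3 -m crank '[[-1,[0.47,-0.135,0],[0,0,0]],[-1,[0.47,-0.135,0],[0,0,0]],[-1,[0.47,-0.135,0],[0,0,0]],[-1,[0.47,-0.135,0],[0,0,0]],[-1,[0.47,-0.135,0],[0,0,0]],[-1,[0.47,-0.135,0],[0,0,0]],[-1,[0.47,-0.135,0],[0,0,0]],[-1,[0.47,-0.135,0],[0,0,0]]]'
python3 -m crank '[[-1,[0.47,-0.135,0],[0,0,0]],[-1,[0.47,-0.135,0],[0,0,0]],[-1,[0.47,-0.135,0],[0,0,0]],[-1,[0.47,-0.135,0],[0,0,0]],[-1,[0.47,-0.135,0],[0,0,0]],[-1,[0.47,-0.135,0],[0,0,0]],[-1,[0.47,-0.135,0],[0,0,0]],[-1,[0.47,-0.135,0],[0,0,0]]]'
python3 -m crank '[[-1,[0.4,-0.12,0],[0,0,0]],[-1,[0.3,-0.1,0],[0,0,0]],[-1,[0.1,-0.1,0],[0,0,0]],[-1,[0,0,0],[0,0,0]]]'
python3 go.py 0.571 -0.229 0.2
python3 - <<'E'
from station import r
import cv2
c=r.capture("wrist");cv2.imwrite("pics/w1.png",c["img"]); import pickle; pickle.dump(c,open("w1.pkl","wb"))
c=r.capture("top");cv2.imwrite("pics/t1.png",c["img"])
E
```

```text
time_s: 1.8
tcp_pos: [0.3324, 0.2542, 0.2227]
ee_rot: [[0.188, -0.982, 0.0], [-0.982, -0.188, 0.001], [-0.0, -0.0, -1.0]]
wrist_force: [1.1, -0.1, -0.2]
gripper_width: 1.0
time_s: 2.6
tcp_pos: [0.5089, -0.0952, 0.2226]
ee_rot: [[0.187, -0.982, 0.0], [-0.982, -0.187, 0.0], [-0.0, -0.0, -1.0]]
wrist_force: [1.3, 1.2, -0.1]
gripper_width: 0.998
time_s: 3.0
tcp_pos: [0.5556, -0.1672, 0.2215]
ee_rot: [[0.184, -0.983, -0.001], [-0.983, -0.184, -0.0], [-0.0, 0.001, -1.0]]
wrist_force: [0.0, 0.2, -0.1]
gripper_width: 0.998
t 3.0 tcp [ 555.6 -167.2  221.5] F [ 0.04  0.17 -0.09] M [ 0.159 -0.031 -0.028] w 0.998
tool shift mm [63.6 -3.8 21.5] tilt [-0.06 -0.  ] toolY yaw -169.37
```

View pics/w1.png

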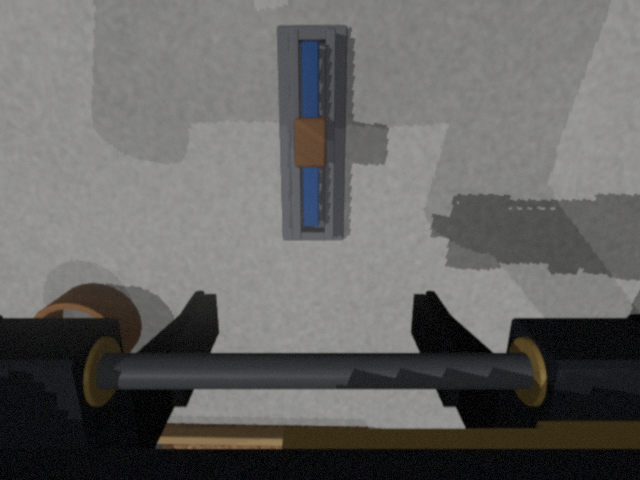

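```bash
cat > wm.py <<'E'
import pickle,cv2,numpy as np
from h import *
c=pickle.load(open("w1.pkl","rb")); i=c["img"]; hsv=cv2.cvtColor(i,cv2.COLOR_BGR2HSV);H,S,V=cv2.split(hsv)
def box(mask,z,name):
    ys,xs=np.nonzero(mask); P=np.array([ray(c,(x,y),z)[:2] for x,y in zip(xs,ys)])
    q=cv2.minAreaRect((P*1000).astype(np.float32)); print(name,len(xs),q)
roi=np.zeros_like(H); roi[20:245,270:360]=1
box((H>100)&(H<125)&(S>120)&(roi>0),.038,"head")
m=((H<20)&(S>120)&(V>60)&(roi>0)).astype(np.uint8); m=cv2.morphologyEx(m,cv2.MORPH_OPEN,np.ones((3,3)))
box(m,.08,"handle")
for p in [(278,25),(347,25),(283,240),(346,240)]: print(ray(c,p,0.0)[:2]*1000)
for p in [(300,39),(325,39),(304,230),(326,230)]: print('slot',ray(c,p,0.024)[:2]*1000)
E
python3 wm.py; python3 - <<'E'
import cv2
i=cv2.imread('pics/w1.png'); cv2.imwrite('pics/w1z.png',cv2.resize(i[15:250,265:395],None,fx=2.5,fy=2.5,interpolation=cv2.INTER_CUBIC))
E
```

```text
head 2073 ((571.58837890625, -230.51312255859375), (13.253437995910645, 147.57333374023438), 10.738344192504883)
handle 41 ((566.917724609375, -235.22129821777344), (10.116756439208984, 3.596940517425537), 80.18058013916016)
[ 615.41118793 -316.04058536]
[ 557.66704522 -326.83365221]
[ 580.52786796 -127.67701888]
[ 518.81567737 -139.21429103]
slot [ 593.64956668 -305.18354792]
slot [ 573.8503405  -308.88430429]
slot [ 562.37662587 -148.47869716]
slot [ 542.33500472 -152.2254917 ]
```

View pics/w1z.png

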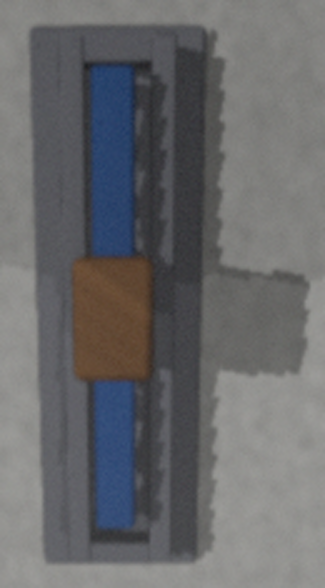

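```bash
python3 go.py 0.5713 -0.230 0.100;python3 -m crank '[[-1,[0.3,0,0],[0,0,0]],[-1,[0.25,0,0.2],[0,0,0]],[-1,[0.09,-0.04,0.4],[0,0,0]],[-1,[0,0,0.3],[0,0,0]],[-1,[0,0,0.3],[0,0,0]],[-1,[0,0,0],[0,0,0]],[-1,[0,0,0],[0,0,0]]]'
python3 go.py 0.5713 -0.230 0.035
```

```text
t 3.1 tcp [ 554.4 -165.6  222. ] F [-0.06  0.55 -0.3 ] M [ 0.09  -0.046  0.078] w 1.0
tool shift mm [ 66.5  -4.8 121.9] tilt [-0.08  0.02] toolY yaw -169.26
time_s: 3.8
tcp_pos: [0.5709, -0.2273, 0.1033]
ee_rot: [[0.188, -0.982, -0.0], [-0.982, -0.188, -0.001], [0.001, 0.0, -1.0]]
wrist_force: [0.3, -0.2, -0.1]
gripper_width: 1.0
t 3.8 tcp [ 570.9 -227.3  103.3] F [ 0.26 -0.21 -0.1 ] M [ 0.096 -0.088 -0.007] w 1.0
tool shift mm [ 2.7  0.1 68.4] tilt [-0.   -0.04] toolY yaw -169.14
```

```bash
python3 -m crank '[[-1,[0.02,0,0.3],[0,0,0]],[-1,[0,0,0.25],[0,0,0]],[-1,[0,0,0.13],[0,0,0]],[-1,[0,0,0],[0,0,0]],[-1,[0,0,0],[0,0,0]]]'
python3 go.py 0.5713 -0.230 0.035
```

```text
time_s: 4.3
tcp_pos: [0.5724, -0.2299, 0.0364]
ee_rot: [[0.188, -0.982, 0.003], [-0.982, -0.188, -0.001], [0.001, -0.003, -1.0]]
wrist_force: [0.4, 0.3, -0.1]
gripper_width: 0.999
t 4.3 tcp [ 572.4 -229.9   36.4] F [ 0.4   0.33 -0.09] M [ 0.139 -0.076 -0.015] w 0.999
tool shift mm [-0.2  1.1  1.4] tilt [ 0.17 -0.06] toolY yaw -169.17
```

```bash
python3 -m crank '[[1,[0,0,0],[0,0,0]],[1,[0,0,0],[0,0,0]],[1,[0,0,0],[0,0,0]],[1,[0,0,0],[0,0,0]],[1,[0,0,0],[0,0,0]],[1,[0,0,0],[0,0,0]],[1,[0,0,0],[0,0,0]],[1,[0,0,0],[0,0,0]]]'
python3 go.py 0.5713 -0.230 0.035
```

```text
time_s: 5.1
tcp_pos: [0.5711, -0.2298, 0.0345]
ee_rot: [[0.187, -0.982, -0.0], [-0.982, -0.187, -0.0], [-0.0, 0.0, -1.0]]
wrist_force: [0.3, 0.5, -0.5]
gripper_width: 0.359
t 5.1 tcp [ 571.1 -229.8   34.5] F [ 0.26  0.5  -0.47] M [ 0.088 -0.054  0.021] w 0.359
tool shift mm [ 0.2 -0.2 -0.5] tilt [-0.01 -0.  ] toolY yaw -169.23
```

```bash
python3 -m crank '[[1,[0,0,0],[0,0,0]],[1,[0,0,0],[0,0,0]],[1,[0,0,0],[0,0,0]],[1,[0,0,0],[0,0,0]],[1,[0,0,0],[0,0,0]]]'
python3 go.py 0.5713 -0.230 0.035; python3 go.py 0.5713 -0.230 0.035
```

```text
time_s: 5.6
tcp_pos: [0.5711, -0.2298, 0.0345]
ee_rot: [[0.187, -0.982, -0.0], [-0.982, -0.187, 0.0], [-0.0, 0.0, -1.0]]
wrist_force: [-0.1, -0.0, -0.4]
gripper_width: 0.277
t 5.6 tcp [ 571.1 -229.8   34.5] F [-0.13 -0.01 -0.4 ] M [ 0.043 -0.003  0.004] w 0.277
tool shift mm [ 0.2 -0.2 -0.5] tilt [-0.  0.] toolY yaw -169.23
t 5.6 tcp [ 571.1 -229.8   34.5] F [-0.13 -0.01 -0.4 ] M [ 0.043 -0.003  0.004] w 0.277
tool shift mm [ 0.2 -0.2 -0.5] tilt [-0.  0.] toolY yaw -169.23
```

```bash
python3 -m crank '[[1,[0,0,-0.1],[0,0,0]],[1,[0,0,-0.3],[0,0,0]],[1,[0,0,-0.4],[0,0,0]],[1,[0,0,-0.2],[0,0,0]],[1,[0,0,0],[0,0,0]],[1,[0,0,0],[0,0,0]]]'
python3 - <<'E'
from station import r
import cv2,numpy as np,pickle
from h import *
c=r.capture("top"); cv2.imwrite("pics/t2.png",c["img"]); c["img"]=cv2.imread("pics/top0.png")
i=c["img"]; hsv=cv2.cvtColor(i,cv2.COLOR_BGR2HSV);H,S,V=cv2.split(hsv)
m=(S>60).astype(np.uint8); m[:,:180]=0;m[:,300:]=0;m[:190]=0;m[345:]=0
m=cv2.morphologyEx(m,cv2.MORPH_CLOSE,np.ones((9,9)))
k=max(cv2.findContours(m,0,cv2.CHAIN_APPROX_NONE)[0],key=cv2.contourArea)[:,0]
P=np.array([ray(c,p,.022)[:2]*1000 for p in k]); 
print(cv2.minAreaRect(P.astype(np.float32)))
th=np.radians(9.3);X=np.array([np.cos(th),np.sin(th)]);Y=np.array([-X[1],X[0]])
Q=np.c_[P@X,P@Y]
mx=(Q.max(0)+Q.min(0))/2; 
for ax,side in [(0,1),(0,-1),(1,1),(1,-1)]:
    o=1-ax; e=Q[:,ax].max() if side>0 else Q[:,ax].min()
    s=(abs(Q[:,ax]-e)<9)&(abs(Q[:,o]-mx[o])<80)
    f=np.polyfit(Q[s,o]-mx[o],Q[s,ax],1); print(ax,side,s.sum(),"slope deg",np.degrees(f[0]).round(2),"pos",f[1].round(1))
print("tray pt guess",np.array([572,206.6])@X,np.array([572,206.6])@Y)
# bar: bright
b=((V>165)&(S<40)).astype(np.uint8); b[:,:193]=0;b[:,274:]=0;b[:205]=0;b[234:]=0
n,l,st,ce=cv2.connectedComponentsWithStats(b); print(st[1:])
j=1+np.argmax(st[1:,4]); ys,xs=np.nonzero(l==j); B=np.array([ray(c,p,.0245)[:2]*1000 for p in zip(xs,ys)]);print(cv2.minAreaRect(B.astype(np.float32)), (B@X).mean(),(B@Y).mean(), np.degrees(np.polyfit(B@Y,B@X,1)[0]))
E
python3 go.py 0.5713 -0.230 0.115
```

```text
time_s: 6.2
tcp_pos: [0.5706, -0.2295, 0.1345]
ee_rot: [[0.186, -0.982, -0.0], [-0.982, -0.186, 0.001], [-0.001, -0.0, -1.0]]
wrist_force: [0.1, -0.1, -2.5]
gripper_width: 0.277
((566.02490234375, 204.97650146484375), (280.35845947265625, 209.6902618408203), 9.399007797241211)
0 1 63 slope deg -0.16 pos 730.7
0 -1 65 slope deg -0.1 pos 452.7
1 1 64 slope deg 0.07 pos 214.6
1 -1 64 slope deg 0.19 pos 7.2
tray pt guess 597.8688192246482 111.44700533852381
[[258 215   2   1   2]
 [264 214   1   1   1]
 [268 214   1   1   1]
 [248 217   2   1   2]
 [253 216   2   1   2]
 [237 219   2   1   2]
 [243 218   1   1   1]
 [227 221   2   1   2]
 [232 220   2   1   2]
 [216 223   2   1   2]
 [222 222   2   1   2]
 [206 225   1   1   1]
 [211 224   1   1   1]]
((685.8468627929688, 159.10763549804688), (2.474172353744507, 0.0), -91.61434173583984) 702.5442916686989 46.18079307585687 11.049345053648299
t 6.25 tcp [ 570.  -229.4  133.4] F [ 0.01  0.46 -2.63] M [0.104 0.031 0.036] w 0.275
tool shift mm [ 0.9 -1.2 18.4] tilt [-0.14  0.06] toolY yaw -169.26
```

```bash
python3 - <<'E'
from station import r
import cv2
c=r.capture("scene");cv2.imwrite("pics/s2.png",cv2.resize(c["img"][120:240,230:370],None,fx=4,fy=4,interpolation=cv2.INTER_CUBIC))
E
```

```text
(no output)
```

View pics/s2.png

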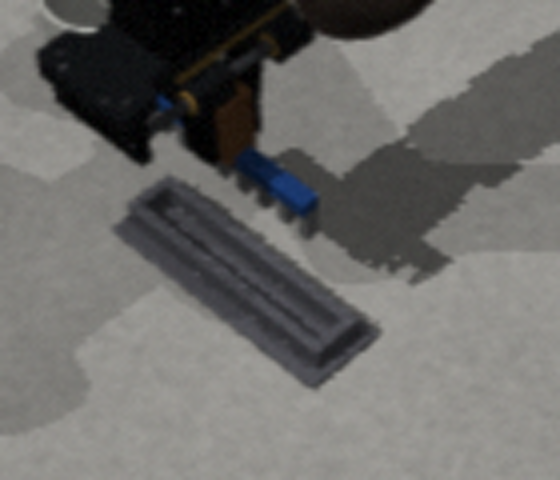

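```bash
python3 -m crank '[[1,[-0.2,0.02,0],[0,0,0.031]],[1,[-0.4,0.04,0],[0,0,0]],[1,[-0.45,0.04,0],[0,0,0]],[1,[-0.48,0.05,0],[0,0,0]],[1,[-0.48,0.05,0],[0,0,0]],[1,[-0.48,0.05,0],[0,0,0]],[1,[-0.48,0.05,0],[0,0,0]],[1,[-0.45,0.04,0],[0,0,0]]]' 
python3 -m crank '[[1,[-0.4,0.04,0],[0,0,0]],[1,[-0.3,0.03,0],[0,0,0]],[1,[-0.16,0,0],[0,0,0]],[1,[0,0,0],[0,0,0]],[1,[0,0,0],[0,0,0]]]' 
python3 go.py 0.4478 0.186 0.080
```

```text
time_s: 7.1
tcp_pos: [0.4796, 0.1033, 0.1333]
ee_rot: [[0.163, -0.987, -0.003], [-0.987, -0.163, -0.001], [0.001, 0.003, -1.0]]
wrist_force: [2.0, 0.9, -2.2]
gripper_width: 0.273
time_s: 7.6
tcp_pos: [0.46, 0.1851, 0.1337]
ee_rot: [[0.163, -0.987, -0.002], [-0.987, -0.163, -0.001], [0.001, 0.002, -1.0]]
wrist_force: [-0.7, -0.2, -2.8]
gripper_width: 0.275
t 7.6 tcp [460.  185.1 133.7] F [-0.74 -0.23 -2.78] M [0.049 0.004 0.036] w 0.275
tool shift mm [-3.  11.8 53.7] tilt [-0.1  -0.09] toolY yaw -170.62
```

```bash
python3 -m crank '[[1,[-0.02,0.12,0.1],[0,0,0]],[1,[0,0,0.25],[0,0,0]],[1,[0,0,0.25],[0,0,0]],[1,[0,0,0.08],[0,0,0]],[1,[0,0,0],[0,0,0]],[1,[0,0,0],[0,0,0]]]' 
python3 go.py 0.4478 0.186 0.0365
python3 - <<'E'
from station import r
import cv2
for n in ("top","scene"):
    c=r.capture(n); a=c["img"][190:340,180:310] if n=="top" else c["img"][235:395,310:490]
    cv2.imwrite(f"pics/{n}3.png",cv2.resize(a,None,fx=4,fy=4,interpolation=cv2.INTER_CUBIC)[:600,:800])
E
```

```text
time_s: 8.2
tcp_pos: [0.4491, 0.1855, 0.0672]
ee_rot: [[0.162, -0.987, 0.001], [-0.987, -0.162, 0.0], [-0.0, -0.001, -1.0]]
wrist_force: [0.6, 0.6, -2.0]
gripper_width: 0.274
t 8.2 tcp [449.1 185.5  67.2] F [ 0.61  0.63 -2.02] M [ 0.068 -0.058 -0.023] w 0.274
tool shift mm [-0.7  1.2 30.7] tilt [0.06 0.02] toolY yaw -170.66
```

View pics/top3.png

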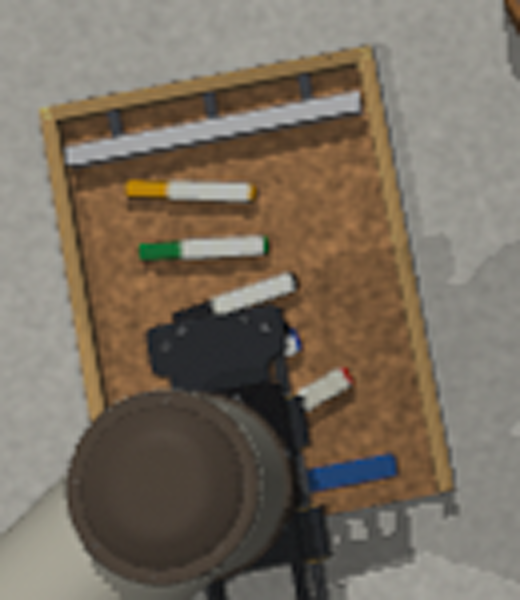

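View pics/scene3.png

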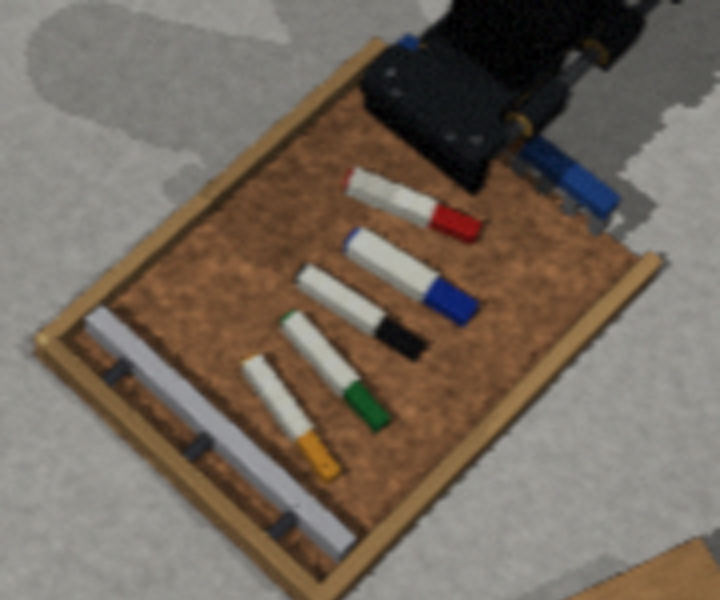

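```bash
python3 -m crank '[[1,[0,0,0.1],[0,0,0]],[1,[0,0,0.1],[0,0,0]],[1,[0,0,0.07],[0,0,0]],[1,[0,0,0.03],[0,0,0]],[1,[0,0,0],[0,0,0]],[1,[0,0,0],[0,0,0]]]' 
python3 go.py 0.4478 0.186 0.0365
```

```text
time_s: 8.9
tcp_pos: [0.4484, 0.1858, 0.0365]
ee_rot: [[0.163, -0.987, 0.0], [-0.987, -0.163, -0.0], [0.0, -0.0, -1.0]]
wrist_force: [-0.1, 0.5, -1.3]
gripper_width: 0.275
t 8.9 tcp [448.4 185.8  36.5] F [-0.07  0.47 -1.35] M [ 0.074 -0.001  0.005] w 0.275
tool shift mm [-0.3  0.5  0. ] tilt [ 0. -0.] toolY yaw -170.61
```

```bash
python3 -m crank '[[1,[0,0,0],[0,0,0]]]'; python3 -m crank '[[1,[0,-0.03,0],[0,0,0]],[1,[0,-0.05,0],[0,0,0]],[1,[0,-0.05,0],[0,0,0]],[1,[0,-0.05,0],[0,0,0]],[1,[0,-0.05,0],[0,0,0]],[1,[0,-0.05,0],[0,0,0]],[1,[0,-0.05,0],[0,0,0]],[1,[0,-0.05,0],[0,0,0]]]' ; python3 -m crank '[[1,[0,-0.05,0],[0,0,0]],[1,[0,-0.05,0],[0,0,0]],[1,[0,-0.05,0],[0,0,0]],[1,[0,-0.05,0],[0,0,0]],[1,[0,-0.05,0],[0,0,0]],[1,[0,-0.02,0],[0,0,0]],[1,[0,0,0],[0,0,0]]]'
cat > p.py <<'E'
import sys
from station import r
import cv2
n=sys.argv[1]
c=r.capture("scene");cv2.imwrite(f"pics/{n}.png",cv2.resize(c["img"][235:395,310:490],None,fx=4,fy=4,interpolation=cv2.INTER_CUBIC)[:600,:800])
E
python3 p.py s4;python3 go.py 0.5713 0.2 0.0365
```

```text
time_s: 9.0
tcp_pos: [0.4485, 0.1859, 0.0368]
ee_rot: [[0.163, -0.987, 0.001], [-0.987, -0.163, 0.0], [-0.0, -0.001, -1.0]]
wrist_force: [-0.2, 0.1, -1.4]
gripper_width: 0.271
time_s: 9.8
tcp_pos: [0.4862, 0.1919, 0.0365]
ee_rot: [[0.163, -0.987, -0.0], [-0.987, -0.163, -0.0], [0.0, 0.0, -1.0]]
wrist_force: [0.2, -0.0, -2.0]
gripper_width: 0.273
time_s: 10.5
tcp_pos: [0.5127, 0.1964, 0.0365]
ee_rot: [[0.163, -0.987, 0.0], [-0.987, -0.163, 0.0], [-0.0, -0.0, -1.0]]
wrist_force: [0.7, -0.1, -1.3]
gripper_width: 0.272
t 10.55 tcp [512.5 196.3  36.5] F [ 0.25  0.05 -2.53] M [ 0.094 -0.044  0.033] w 0.276
tool shift mm [  5.9 -58.7  -0. ] tilt [-0.  0.] toolY yaw -170.63
```

View pics/s4.png

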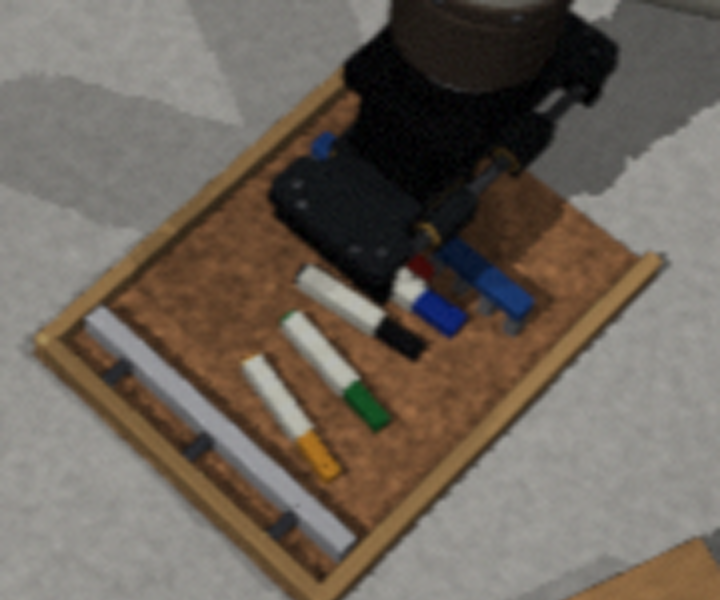

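```bash
python3 -m crank '[[1,[0,-0.03,0],[0,0,0]],[1,[0,-0.04,0],[0,0,0]],[1,[0,-0.04,0],[0,0,0]],[1,[0,-0.04,0],[0,0,0]],[1,[0,-0.04,0],[0,0,0]],[1,[0,-0.04,0],[0,0,0]],[1,[0,-0.04,0],[0,0,0]],[1,[0,-0.04,0],[0,0,0]]]' ; python3 -m crank '[[1,[0,-0.04,0],[0,0,0]],[1,[0,-0.04,0],[0,0,0]],[1,[0,-0.04,0],[0,0,0]],[1,[0,-0.04,0],[0,0,0]],[1,[0,-0.04,0],[0,0,0]],[1,[0,-0.02,0],[0,0,0]],[1,[0,0,0],[0,0,0]]]'
python3 p.py s5;python3 go.py 0.5713 0.2 0.0365
```

```text
time_s: 11.35
tcp_pos: [0.5432, 0.2013, 0.0365]
ee_rot: [[0.163, -0.987, -0.0], [-0.987, -0.163, -0.0], [0.0, 0.0, -1.0]]
wrist_force: [-0.2, 0.0, -1.4]
gripper_width: 0.276
time_s: 12.05
tcp_pos: [0.5652, 0.2051, 0.0366]
ee_rot: [[0.163, -0.987, 0.001], [-0.987, -0.163, 0.0], [-0.0, -0.001, -1.0]]
wrist_force: [0.0, 0.2, -1.3]
gripper_width: 0.273
t 12.1 tcp [564.9 205.   36.6] F [-0.77  0.18 -2.39] M [ 0.056  0.024 -0.008] w 0.275
tool shift mm [ 6.  -5.4  0.1] tilt [0.02 0.01] toolY yaw -170.62
```

View pics/s5.png

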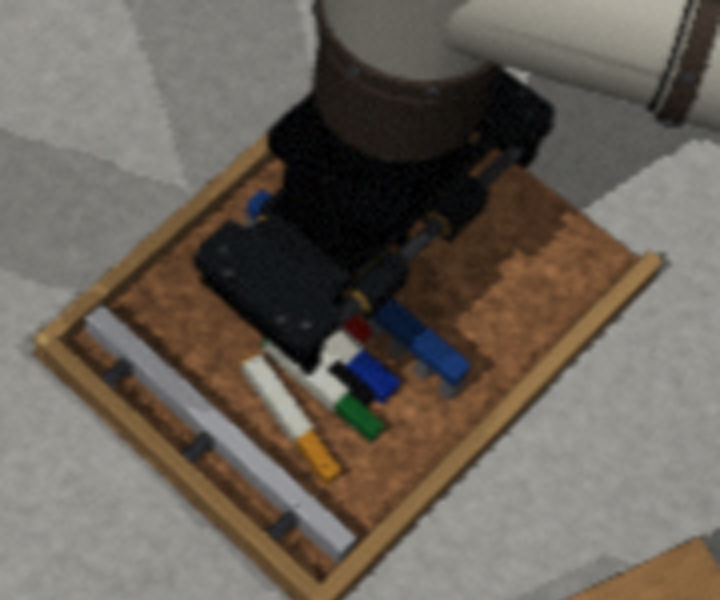

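```bash
python3 -m crank '[[1,[0,-0.03,0],[0,0,0]],[1,[0,-0.03,0],[0,0,0]],[1,[0,-0.03,0],[0,0,0]],[1,[0,-0.03,0],[0,0,0]],[1,[0,-0.02,0],[0,0,0]],[1,[0,-0.02,0],[0,0,0]],[1,[0,0,0],[0,0,0]]]' 
python3 -m crank '[[1,[0,-0.01,0],[0,0,0]],[1,[0,-0.01,0],[0,0,0]],[1,[0,-0.01,0],[0,0,0]],[1,[0,-0.01,0],[0,0,0]],[1,[0,0,0],[0,0,0]]]' 
python3 p.py s6;python3 go.py 0.5713 0.2 0.0365
```

```text
time_s: 12.8
tcp_pos: [0.5809, 0.2076, 0.0365]
ee_rot: [[0.163, -0.987, 0.001], [-0.987, -0.163, 0.0], [-0.0, -0.001, -1.0]]
wrist_force: [-0.5, -0.2, -1.8]
gripper_width: 0.273
time_s: 13.3
tcp_pos: [0.5847, 0.2083, 0.0365]
ee_rot: [[0.163, -0.987, 0.0], [-0.987, -0.163, 0.0], [-0.0, -0.0, -1.0]]
wrist_force: [0.5, -0.1, -2.2]
gripper_width: 0.271
t 13.35 tcp [584.6 208.3  36.5] F [-0.39 -0.11 -1.87] M [ 0.079 -0.04   0.022] w 0.273
tool shift mm [ 6.  14.5  0. ] tilt [0.02 0.01] toolY yaw -170.62
```

View pics/s6.png

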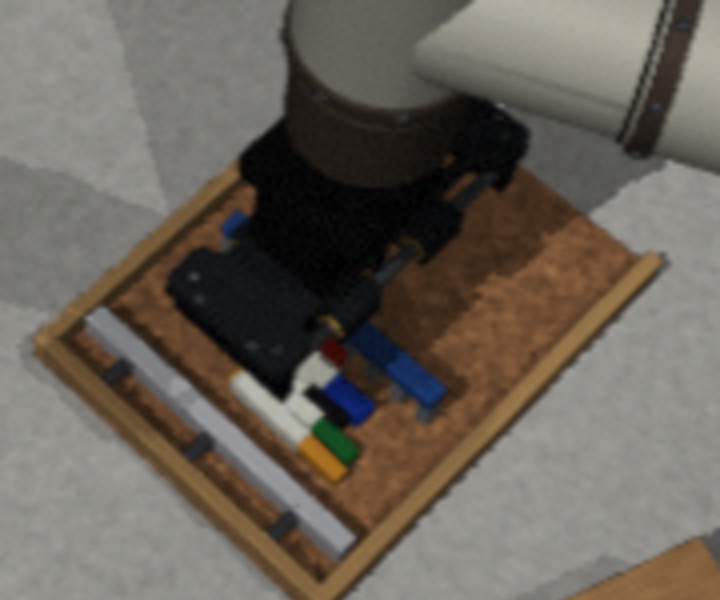

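```bash
python3 -m crank '[[1,[0,-0.015,0],[0,0,0]],[1,[0,-0.015,0],[0,0,0]],[1,[0,-0.015,0],[0,0,0]],[1,[0,-0.015,0],[0,0,0]],[1,[0,-0.01,0],[0,0,0]],[1,[0,0,0],[0,0,0]],[1,[0,0,0],[0,0,0]]]' 
python3 p.py s7;python3 go.py 0.5713 0.2 0.0365
```

```text
time_s: 14.05
tcp_pos: [0.5916, 0.2094, 0.0366]
ee_rot: [[0.163, -0.987, 0.001], [-0.987, -0.163, 0.0], [-0.0, -0.001, -1.0]]
wrist_force: [0.7, -0.6, -1.7]
gripper_width: 0.273
t 14.1 tcp [591.6 209.4  36.6] F [-0.5  -0.67 -2.  ] M [ 0.065 -0.051 -0.012] w 0.274
tool shift mm [ 6.  21.6  0.1] tilt [0.03 0.02] toolY yaw -170.62
```

View pics/s7.png

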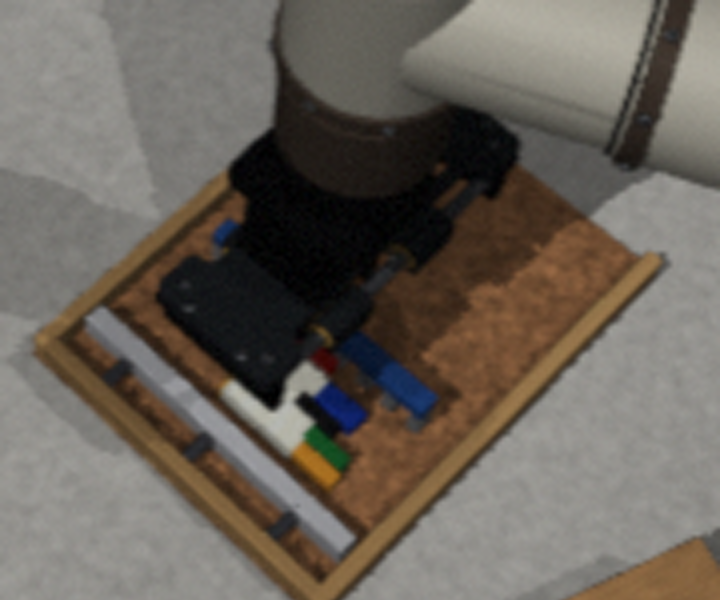

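```bash
for k in 1 2 3; do echo; done; python3 -m crank '[[1,[0,-0.01,0],[0,0,0]],[1,[0,-0.01,0],[0,0,0]],[1,[0,0,0],[0,0,0]]]' 
python3 go.py 0.5713 0.2 0.0365
python3 -m crank '[[1,[0,-0.01,0],[0,0,0]],[1,[0,-0.01,0],[0,0,0]],[1,[0,0,0],[0,0,0]]]' 
python3 p.py s8;python3 go.py 0.5713 0.2 0.0365
```

```text
time_s: 14.4
tcp_pos: [0.5934, 0.2097, 0.0366]
ee_rot: [[0.163, -0.987, 0.0], [-0.987, -0.163, -0.0], [0.0, -0.0, -1.0]]
wrist_force: [-0.5, -0.1, -1.8]
gripper_width: 0.274
t 14.4 tcp [593.4 209.7  36.6] F [-0.47 -0.11 -1.77] M [0.018 0.142 0.013] w 0.274
tool shift mm [ 5.9 23.4  0.1] tilt [ 0. -0.] toolY yaw -170.62
time_s: 14.7
tcp_pos: [0.5955, 0.21, 0.0365]
ee_rot: [[0.163, -0.987, 0.0], [-0.987, -0.163, 0.0], [-0.0, -0.0, -1.0]]
wrist_force: [0.2, 0.1, -2.3]
gripper_width: 0.277
t 14.75 tcp [595.5 210.   36.5] F [-0.06  0.41 -2.34] M [0.074 0.034 0.006] w 0.273
tool shift mm [ 5.9 25.5  0. ] tilt [0.02 0.01] toolY yaw -170.62
```

View pics/s8.png

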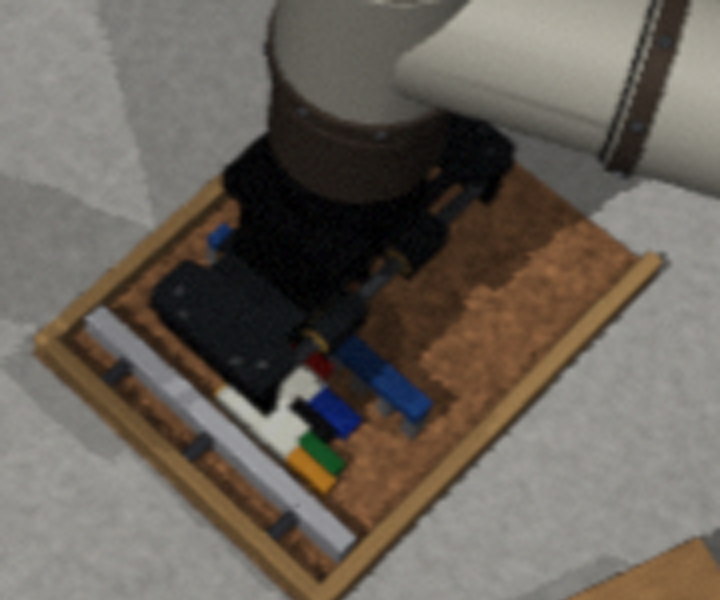

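```bash
python3 -m crank '[[1,[0,-0.01,0],[0,0,0]],[1,[0,-0.01,0],[0,0,0]],[1,[0,0,0],[0,0,0]]]' ; python3 go.py 0.5713 0.2 0.0365
```

```text
time_s: 15.05
tcp_pos: [0.5975, 0.2104, 0.0365]
ee_rot: [[0.163, -0.987, 0.0], [-0.987, -0.163, 0.0], [-0.0, -0.0, -1.0]]
wrist_force: [0.6, 0.1, -1.8]
gripper_width: 0.274
t 15.05 tcp [597.5 210.4  36.5] F [ 0.59  0.13 -1.76] M [0.058 0.024 0.006] w 0.274
tool shift mm [ 6.  27.5 -0. ] tilt [0.01 0.  ] toolY yaw -170.62
```

```bash
python3 -m crank '[[1,[0,-0.01,0],[0,0,0]],[1,[0,-0.005,0],[0,0,0]],[1,[0,0,0],[0,0,0]]]' ; python3 go.py 0.5713 0.2 0.0365
```

```text
time_s: 15.35
tcp_pos: [0.5989, 0.2105, 0.0365]
ee_rot: [[0.163, -0.987, 0.0], [-0.987, -0.163, 0.0], [-0.0, -0.0, -1.0]]
wrist_force: [-1.1, -0.1, -1.8]
gripper_width: 0.271
t 15.35 tcp [598.9 210.5  36.5] F [-1.12 -0.13 -1.76] M [0.029 0.128 0.008] w 0.271
tool shift mm [ 5.9 28.9  0. ] tilt [0.01 0.  ] toolY yaw -170.62
```

```bash
python3 -m crank '[[1,[0,-0.01,0],[0,0,0]],[1,[0,-0.005,0],[0,0,0]],[1,[0,0,0],[0,0,0]]]' ; python3 go.py 0.5713 0.2 0.0365; python3 p.py s9
```

```text
time_s: 15.65
tcp_pos: [0.6004, 0.2108, 0.0365]
ee_rot: [[0.163, -0.987, 0.0], [-0.987, -0.163, 0.0], [-0.0, -0.0, -1.0]]
wrist_force: [-1.0, 0.5, -1.8]
gripper_width: 0.276
t 15.65 tcp [600.4 210.8  36.5] F [-1.03  0.54 -1.79] M [0.044 0.057 0.011] w 0.276
tool shift mm [ 6.  30.4  0. ] tilt [0.01 0.  ] toolY yaw -170.62
```

View pics/s9.png

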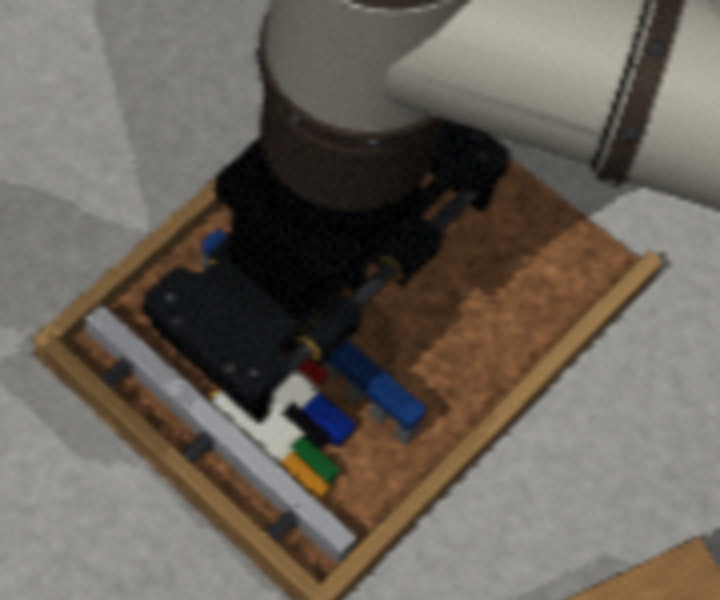

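```bash
python3 -m crank '[[1,[0,-0.01,0],[0,0,0]],[1,[0,-0.005,0],[0,0,0]],[1,[0,0,0],[0,0,0]]]' ; python3 go.py 0.5713 0.2 0.0365
```

```text
time_s: 16.0
tcp_pos: [0.6018, 0.2111, 0.0366]
ee_rot: [[0.163, -0.987, 0.0], [-0.987, -0.163, 0.0], [-0.0, -0.0, -1.0]]
wrist_force: [-0.0, 0.0, -1.7]
gripper_width: 0.272
t 16.0 tcp [601.8 211.1  36.6] F [-0.05  0.04 -1.75] M [-0.002  0.14   0.011] w 0.272
tool shift mm [ 5.9 31.9  0.1] tilt [0. 0.] toolY yaw -170.62
```

```bash
python3 -m crank '[[1,[0,-0.01,0],[0,0,0]],[1,[0,-0.005,0],[0,0,0]],[1,[0,0,0],[0,0,0]]]' ; python3 go.py 0.5713 0.2 0.0365
```

```text
time_s: 16.3
tcp_pos: [0.6033, 0.2113, 0.0366]
ee_rot: [[0.163, -0.987, 0.0], [-0.987, -0.163, 0.0], [-0.0, -0.0, -1.0]]
wrist_force: [-0.9, 0.2, -1.9]
gripper_width: 0.272
t 16.3 tcp [603.3 211.3  36.6] F [-0.88  0.15 -1.86] M [ 0.019  0.089 -0.02 ] w 0.272
tool shift mm [ 5.9 33.4  0.1] tilt [0.01 0.  ] toolY yaw -170.62
```

```bash
python3 -m crank '[[1,[0,-0.01,0],[0,0,0]],[1,[0,-0.005,0],[0,0,0]],[1,[0,0,0],[0,0,0]]]' ; python3 go.py 0.5713 0.2 0.0365
```

```text
time_s: 16.6
tcp_pos: [0.6044, 0.2114, 0.0365]
ee_rot: [[0.163, -0.987, -0.001], [-0.987, -0.163, -0.0], [0.0, 0.001, -1.0]]
wrist_force: [-2.4, 0.1, -1.2]
gripper_width: 0.275
t 16.6 tcp [604.4 211.4  36.5] F [-2.35  0.12 -1.25] M [ 0.105  0.607 -0.032] w 0.275
tool shift mm [ 5.9 34.5  0. ] tilt [-0.04 -0.02] toolY yaw -170.62
```

```bash
python3 -m crank '[[1,[0,-0.01,0],[0,0,0]],[1,[0,0,0],[0,0,0]]]' ; python3 go.py 0.5713 0.2 0.0365; python3 p.py s10
```

```text
time_s: 16.8
tcp_pos: [0.605, 0.2115, 0.0364]
ee_rot: [[0.163, -0.987, -0.002], [-0.987, -0.163, -0.001], [0.0, 0.002, -1.0]]
wrist_force: [-3.8, -0.2, -0.8]
gripper_width: 0.274
t 16.8 tcp [605.  211.5  36.4] F [-3.82 -0.24 -0.83] M [ 0.173  0.986 -0.002] w 0.274
tool shift mm [ 5.9 35.1 -0.1] tilt [-0.09 -0.03] toolY yaw -170.63
```

View pics/s10.png

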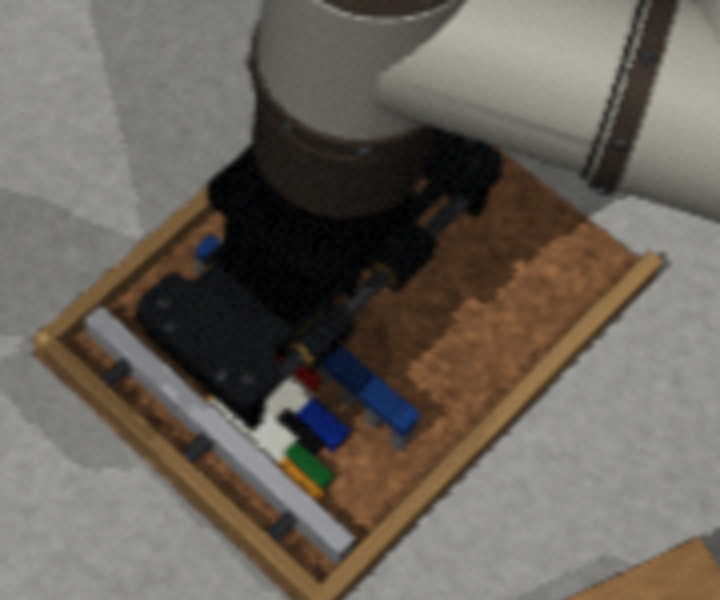

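```bash
python3 -m crank '[[1,[0,-0.01,0],[0,0,0]],[1,[0,0,0],[0,0,0]],[1,[0,0,0],[0,0,0]]]' ; python3 go.py 0.5713 0.2 0.0365
```

```text
time_s: 17.15
tcp_pos: [0.6057, 0.2115, 0.0363]
ee_rot: [[0.163, -0.987, -0.002], [-0.987, -0.163, -0.001], [0.0, 0.002, -1.0]]
wrist_force: [-6.0, 0.8, 1.1]
gripper_width: 0.279
t 17.15 tcp [605.7 211.5  36.3] F [-5.97  0.79  1.08] M [ 0.128  1.643 -0.017] w 0.279
tool shift mm [ 5.8 35.8 -0.1] tilt [-0.12 -0.05] toolY yaw -170.63
```

```bash
python3 -m crank '[[1,[0,-0.008,0],[0,0,0]],[1,[0,0,0],[0,0,0]],[1,[0,0,0],[0,0,0]]]' ; python3 go.py 0.5713 0.2 0.0365; python3 - <<'E'
from station import r
import cv2,pickle
from h import *
c=r.capture("scene");pickle.dump(c,open("sq.pkl","wb"));cv2.imwrite("pics/s11.png",cv2.resize(c["img"][300:385,325:425],None,fx=7,fy=7,interpolation=cv2.INTER_CUBIC)[:600,:800])
E
```

```text
time_s: 17.45
tcp_pos: [0.6061, 0.2116, 0.0362]
ee_rot: [[0.163, -0.987, -0.003], [-0.987, -0.163, -0.001], [0.001, 0.003, -1.0]]
wrist_force: [-5.6, -0.5, 0.4]
gripper_width: 0.275
t 17.45 tcp [606.1 211.6  36.2] F [-5.61 -0.49  0.38] M [ 0.151  1.838 -0.006] w 0.275
tool shift mm [ 5.8 36.2 -0.2] tilt [-0.17 -0.07] toolY yaw -170.64
```

View pics/s11.png

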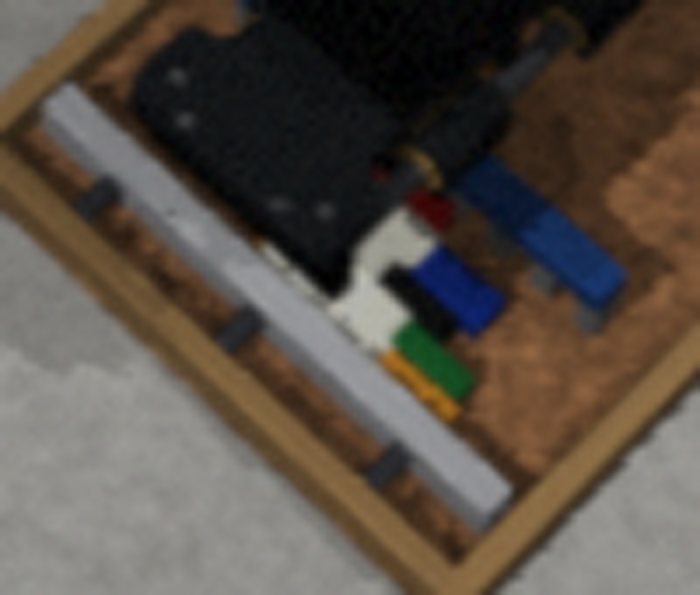

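```bash
python3 -m crank '[[1,[0,0,0],[0,0,0]],[1,[0,0,0],[0,0,0]],[1,[0,0,0],[0,0,0]],[1,[0,0,0],[0,0,0]]]' ; python3 go.py 0.5713 0.2 0.0365; python3 -m crank '[[1,[0,0,0],[0,0,0]],[1,[0,0,0],[0,0,0]]]'; python3 go.py 0.5713 0.2 0.0365; python3 - <<'E'
import pickle,cv2,numpy as np
from h import *
from station import r
c=pickle.load(open("sq.pkl","rb")); a=cv2.imread("pics/scene0.png"); b=c["img"]
th=np.radians(9.35);X=np.array([np.cos(th),np.sin(th)]);Y=np.array([-X[1],X[0]]);O=np.array([571.1,206.3])
def prof(img,y):
    xs=np.arange(85,125,.5); out=np.zeros(len(xs))
    for yy in np.arange(y-10,y+10,1.):
        P=[proj(c,np.r_[(O+x*X+yy*Y)/1000,.0245]) for x in xs]; P=np.array(P,np.float32)
        out+=cv2.remap(cv2.cvtColor(img,cv2.COLOR_BGR2GRAY).astype(np.float32),P[:,0].reshape(1,-1),P[:,1].reshape(1,-1),cv2.INTER_LINEAR)[0]
    return xs,out/20
for y in (75,55,-15,-70):
    xs,p=prof(a,y);_,q=prof(b,y)
    best=[]
    for s in np.arange(-2,9,.25):
        m=(xs>95)&(xs<115); best.append((np.mean((np.interp(xs[m]-s,xs,p)-q[m])**2),s))
    print(y,min(best))
E
```

```text
time_s: 17.9
tcp_pos: [0.6061, 0.2116, 0.0362]
ee_rot: [[0.163, -0.987, -0.003], [-0.987, -0.163, -0.001], [0.001, 0.003, -1.0]]
wrist_force: [-5.2, -0.7, 0.3]
gripper_width: 0.272
t 17.9 tcp [606.1 211.6  36.2] F [-5.23 -0.73  0.28] M [0.151 1.789 0.047] w 0.272
tool shift mm [ 5.8 36.2 -0.2] tilt [-0.17 -0.07] toolY yaw -170.63
time_s: 18.1
tcp_pos: [0.6061, 0.2116, 0.0361]
ee_rot: [[0.163, -0.987, -0.003], [-0.987, -0.163, -0.001], [0.001, 0.003, -1.0]]
wrist_force: [-5.9, -0.1, 1.2]
gripper_width: 0.276
t 18.1 tcp [606.1 211.6  36.1] F [-5.89 -0.08  1.16] M [0.147 1.823 0.054] w 0.276
tool shift mm [ 5.8 36.2 -0.2] tilt [-0.17 -0.07] toolY yaw -170.64
75 (np.float64(60.357875951024184), np.float64(1.75))
55 (np.float64(211.69987503148047), np.float64(1.25))
-15 (np.float64(59.45815970232849), np.float64(1.75))
-70 (np.float64(82.44796591587551), np.float64(2.5))
```

```bash
python3 -m crank '[[1,[0,-0.006,0],[0,0,0]],[1,[0,0,0],[0,0,0]],[1,[0,0,0],[0,0,0]],[1,[0,0,0],[0,0,0]]]' ; python3 go.py 0.5713 0.2 0.0365; python3 -m crank '[[1,[0,0,0],[0,0,0]],[1,[0,0,0],[0,0,0]]]'; python3 -m crank '[[1,[0,0,0],[0,0,0]],[1,[0,0,0],[0,0,0]],[1,[0,0,0],[0,0,0]]]';python3 go.py 0.5713 0.2 0.0365
```

```text
time_s: 18.5
tcp_pos: [0.6063, 0.2116, 0.036]
ee_rot: [[0.163, -0.987, -0.004], [-0.987, -0.163, -0.001], [0.001, 0.004, -1.0]]
wrist_force: [-5.1, -0.6, 0.5]
gripper_width: 0.275
t 18.5 tcp [606.3 211.6  36. ] F [-5.12 -0.61  0.5 ] M [ 2.610e-01  2.015e+00 -1.000e-03] w 0.275
tool shift mm [ 5.8 36.4 -0.3] tilt [-0.21 -0.08] toolY yaw -170.64
time_s: 18.7
tcp_pos: [0.6063, 0.2116, 0.036]
ee_rot: [[0.163, -0.987, -0.004], [-0.987, -0.163, -0.002], [0.001, 0.004, -1.0]]
wrist_force: [-6.4, 1.0, 0.7]
gripper_width: 0.274
time_s: 19.0
tcp_pos: [0.6063, 0.2115, 0.036]
ee_rot: [[0.163, -0.987, -0.004], [-0.987, -0.163, -0.001], [0.001, 0.004, -1.0]]
wrist_force: [-6.2, 0.8, 1.2]
gripper_width: 0.273
t 19.0 tcp [606.3 211.5  36. ] F [-6.17  0.78  1.24] M [ 0.201  2.003 -0.004] w 0.273
tool shift mm [ 5.7 36.4 -0.4] tilt [-0.22 -0.08] toolY yaw -170.64
```

```bash
cat > bar.py <<'E'
import pickle,cv2,numpy as np,sys
from h import *
from station import r
c=r.capture("scene"); t=r.capture("top"); A={"scene":cv2.imread("pics/scene0.png"),"top":cv2.imread("pics/top0.png")}
th=np.radians(9.35);X=np.array([np.cos(th),np.sin(th)]);O=np.array([571.1,206.3]);Y=np.array([-X[1],X[0]])
# optical shift of bar patches by phase correlation (library), converted to tray x
for n,cc in (("scene",c),("top",t)):
    for y in (80,65,-60,-80):
        ctr=proj(cc,np.r_[(O+101*X+y*Y)/1000,.0245]).astype(int)
        g=lambda im:cv2.cvtColor(im[ctr[1]-6:ctr[1]+7,ctr[0]-6:ctr[0]+7],cv2.COLOR_BGR2GRAY).astype(np.float32)
        d=proj(cc,np.r_[(O+102*X+y*Y)/1000,.0245])-proj(cc,np.r_[(O+101*X+y*Y)/1000,.0245])
        xs=np.arange(92,112,.25)
        P=np.array([[proj(cc,np.r_[(O+x*X+(y+e)*Y)/1000,.0245]) for x in xs] for e in np.arange(-8,9,2)],np.float32)
        f=lambda im:cv2.remap(cv2.cvtColor(im,cv2.COLOR_BGR2GRAY).astype(np.float32),P[...,0],P[...,1],cv2.INTER_LINEAR).mean(0)
        p,q=f(A[n]),f(cc["img"])
        w=lambda v:(lambda k:(xs*k).sum()/k.sum())(np.clip(v-110,0,None))
        print(n,y,"bright centroid shift mm",round(w(q)-w(p),2),"max",p.max().round(),q.max().round())
E
python3 bar.py
```

```text
scene 80 bright centroid shift mm 2.33 max 139.0 147.0
scene 65 bright centroid shift mm 2.11 max 139.0 148.0
scene -60 bright centroid shift mm 2.66 max 141.0 127.0
scene -80 bright centroid shift mm 2.16 max 141.0 128.0
top 80 bright centroid shift mm nan max 156.0 68.0
top 65 bright centroid shift mm nan max 157.0 69.0
top -60 bright centroid shift mm 2.09 max 161.0 149.0
top -80 bright centroid shift mm 2.21 max 161.0 151.0bar.py:16: RuntimeWarning: invalid value encountered in scalar divide
  w=lambda v:(lambda k:(xs*k).sum()/k.sum())(np.clip(v-110,0,None))
```

```bash
python3 -m crank '[[1,[0,-0.01,0],[0,0,0]],[1,[0,0,0],[0,0,0]],[1,[0,0,0],[0,0,0]]]' ; python3 go.py 0.5713 0.2 0.0365; python3 -m crank '[[1,[0,0,0],[0,0,0]],[1,[0,0,0],[0,0,0]]]'; python3 -m crank '[[1,[0,0,0],[0,0,0]],[1,[0,0,0],[0,0,0]],[1,[0,0,0],[0,0,0]]]';python3 bar.py 2>/dev/null
```

```text
time_s: 19.4
tcp_pos: [0.6068, 0.2116, 0.0358]
ee_rot: [[0.163, -0.987, -0.005], [-0.987, -0.163, -0.002], [0.001, 0.005, -1.0]]
wrist_force: [-6.4, 1.6, 0.7]
gripper_width: 0.274
t 19.4 tcp [606.8 211.6  35.8] F [-6.38  1.58  0.74] M [0.203 2.222 0.06 ] w 0.274
tool shift mm [ 5.7 36.9 -0.5] tilt [-0.28 -0.11] toolY yaw -170.64
time_s: 19.6
tcp_pos: [0.6068, 0.2116, 0.0358]
ee_rot: [[0.163, -0.987, -0.005], [-0.987, -0.163, -0.002], [0.001, 0.005, -1.0]]
wrist_force: [-7.1, 0.4, 0.7]
gripper_width: 0.273
time_s: 19.9
tcp_pos: [0.6068, 0.2116, 0.0358]
ee_rot: [[0.163, -0.987, -0.005], [-0.987, -0.163, -0.002], [0.001, 0.005, -1.0]]
wrist_force: [-6.4, 0.1, 0.9]
gripper_width: 0.275
scene 80 bright centroid shift mm 2.77 max 139.0 147.0
scene 65 bright centroid shift mm 2.41 max 139.0 148.0
scene -60 bright centroid shift mm 3.27 max 141.0 128.0
scene -80 bright centroid shift mm 2.48 max 141.0 127.0
top 80 bright centroid shift mm nan max 156.0 68.0
top 65 bright centroid shift mm nan max 157.0 69.0
top -60 bright centroid shift mm 2.54 max 161.0 150.0
top -80 bright centroid shift mm 2.67 max 161.0 150.0
```

```bash
python3 -m crank '[[1,[0,0.005,0],[0,0,0]],[1,[0,0.005,0],[0,0,0]],[1,[0,0.005,0],[0,0,0]],[1,[0,0.005,0],[0,0,0]],[1,[0,0.005,0],[0,0,0]],[1,[0,0.005,0],[0,0,0]],[1,[0,0.005,0],[0,0,0]],[1,[0,0.005,0],[0,0,0]]]' ;python3 -m crank '[[1,[0,0.005,0],[0,0,0]],[1,[0,0.005,0],[0,0,0]],[1,[0,0.005,0],[0,0,0]],[1,[0,0.005,0],[0,0,0]],[1,[0,0.01,0],[0,0,0]],[1,[0,0.02,0],[0,0,0]],[1,[0,0.03,0],[0,0,0]],[1,[0,0.03,0],[0,0,0]]]'; python3 go.py 0.5713 0.2 0.0365;python3 -m crank '[[1,[0,0.05,0],[0,0,0]],[1,[0,0.1,0],[0,0,0]],[1,[0,0.05,0],[0,0,0]],[1,[0,0,-0.05],[0,0,0]],[1,[0,0,-0.2],[0,0,0]],[1,[0,0,-0.35],[0,0,0]],[1,[0,0,-0.35],[0,0,0]],[1,[0,0,0],[0,0,0]]]';python3 go.py 0.5713 0.2 0.0365; python3 p.py s12
```

```text
time_s: 20.8
tcp_pos: [0.6054, 0.2115, 0.0366]
ee_rot: [[0.163, -0.987, 0.001], [-0.987, -0.163, 0.0], [0.0, -0.001, -1.0]]
wrist_force: [-2.2, -1.0, -2.7]
gripper_width: 0.269
time_s: 21.6
tcp_pos: [0.5942, 0.21, 0.0367]
ee_rot: [[0.163, -0.987, 0.001], [-0.987, -0.163, 0.0], [-0.0, -0.001, -1.0]]
wrist_force: [0.1, -0.3, -2.0]
gripper_width: 0.273
t 21.6 tcp [594.2 210.   36.7] F [ 0.06 -0.28 -1.95] M [ 0.106  0.024 -0.003] w 0.273
tool shift mm [ 6.1 24.2  0.2] tilt [0.04 0.03] toolY yaw -170.61
time_s: 22.4
tcp_pos: [0.5782, 0.2084, 0.1382]
ee_rot: [[0.164, -0.986, 0.012], [-0.986, -0.164, 0.006], [-0.004, -0.013, -1.0]]
wrist_force: [0.6, 0.5, -0.8]
gripper_width: 0.275
t 22.4 tcp [578.2 208.4 138.2] F [ 0.63  0.48 -0.84] M [ 0.145 -0.102  0.068] w 0.275
tool shift mm [  7.5   9.4 101.6] tilt [0.68 0.32] toolY yaw -170.54
```

View pics/s12.png

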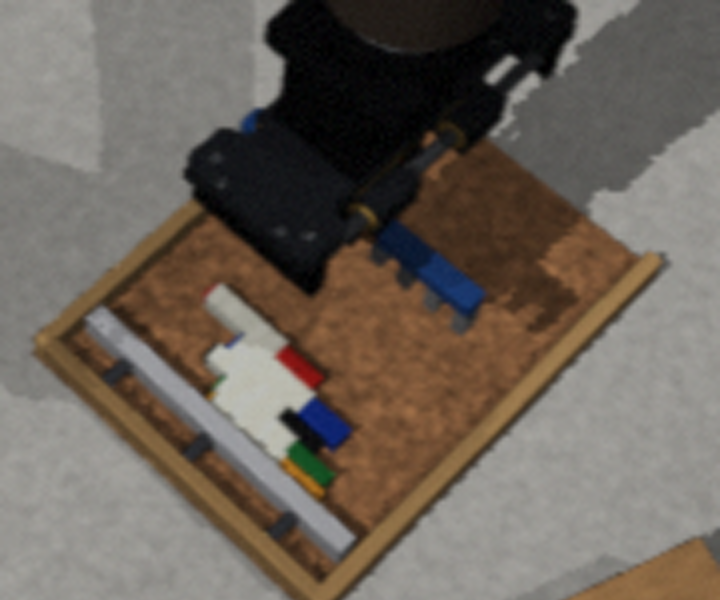

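```bash
python3 -m crank '[[1,[0,0,0],[0,0,-0.031]],[1,[0.2,0,0],[0,0,0]],[1,[0.35,-0.005,0],[0,0,0]],[1,[0.45,-0.01,0],[0,0,0]],[1,[0.45,-0.01,0],[0,0,0]],[1,[0.45,-0.01,0],[0,0,0]],[1,[0.45,-0.01,0],[0,0,0]],[1,[0.45,-0.01,0],[0,0,0]]]';python3 -m crank '[[1,[0.45,-0.01,0],[0,0,0]],[1,[0.4,-0.01,0],[0,0,0]],[1,[0.3,0,0],[0,0,0]],[1,[0.15,0,0],[0,0,0]],[1,[0,0,0],[0,0,0]],[1,[0,0,0],[0,0,0]]]';python3 go.py 0.570 -0.2295 0.1; python3 - <<'E'
from station import r
import cv2,pickle
c=r.capture("top");pickle.dump(c,open("t5.pkl","wb"));cv2.imwrite("pics/t5.png",cv2.resize(c["img"][195:275,185:285],None,fx=7,fy=7,interpolation=cv2.INTER_CUBIC))
cv2.imwrite("pics/t5b.png",c["img"])
E
```

```text
time_s: 23.25
tcp_pos: [0.6313, -0.0693, 0.1295]
ee_rot: [[0.188, -0.982, -0.004], [-0.982, -0.188, -0.0], [-0.001, 0.004, -1.0]]
wrist_force: [1.9, 0.6, -1.6]
gripper_width: 0.279
time_s: 23.85
tcp_pos: [0.6577, -0.1944, 0.1301]
ee_rot: [[0.187, -0.982, -0.003], [-0.982, -0.187, 0.001], [-0.001, 0.002, -1.0]]
wrist_force: [-1.1, 0.1, -1.1]
gripper_width: 0.277
t 23.85 tcp [ 657.7 -194.4  130.1] F [-1.08  0.12 -1.08] M [ 0.115 -0.007  0.044] w 0.277
tool shift mm [18.2 92.7 30.3] tilt [-0.15  0.04] toolY yaw -169.22
```

View pics/t5.png

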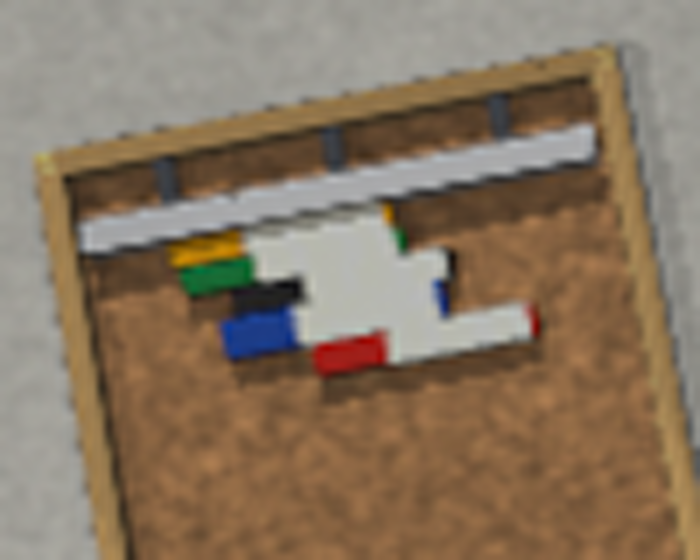

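View pics/t5b.png

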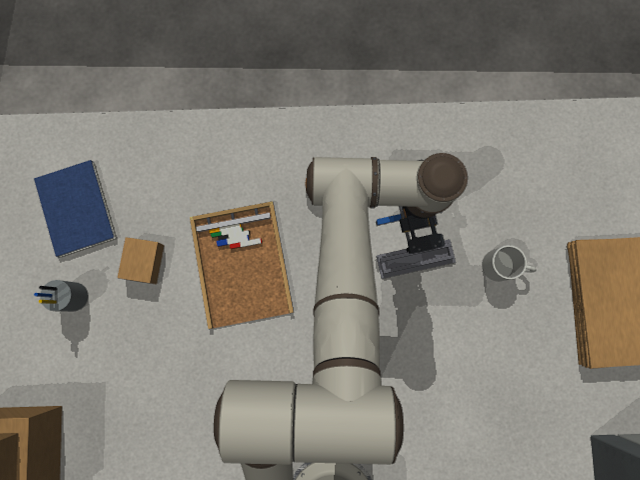

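```bash
python3 -m crank '[[1,[0.04,0.2,0],[0,0,0]],[1,[0.06,0.35,0],[0,0,0]],[1,[0.06,0.25,0],[0,0,0]],[1,[0.02,0.12,0],[0,0,0]],[1,[0,0,0.1],[0,0,0]],[1,[0,0,0.15],[0,0,0]],[1,[0,0,0],[0,0,0]],[1,[0,0,0],[0,0,0]]]';python3 go.py 0.570 -0.2295 0.065;python3 - <<'E'
from station import r
import cv2,pickle
c=r.capture("top");cv2.imwrite("pics/t6.png",cv2.resize(c["img"][225:295,365:465],None,fx=7,fy=7,interpolation=cv2.INTER_CUBIC))
c=r.capture("scene");cv2.imwrite("pics/s13.png",cv2.resize(c["img"][145:225,250:350],None,fx=7,fy=7,interpolation=cv2.INTER_CUBIC))
E
```

```text
time_s: 24.7
tcp_pos: [0.5722, -0.2291, 0.106]
ee_rot: [[0.188, -0.982, -0.001], [-0.982, -0.188, -0.0], [0.0, 0.001, -1.0]]
wrist_force: [-0.2, 0.2, -1.9]
gripper_width: 0.275
t 24.7 tcp [ 572.2 -229.1  106. ] F [-0.2   0.25 -1.86] M [ 0.08 -0.09 -0.03] w 0.275
tool shift mm [ 0.   2.2 41. ] tilt [-0.03 -0.01] toolY yaw -169.15
```

View pics/s13.png

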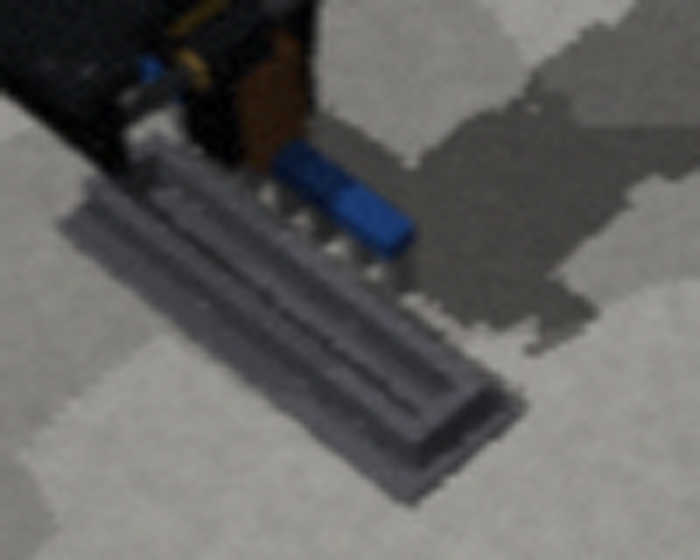

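```bash
python3 -m crank '[[1,[0,0.02,0],[0,0,0]],[1,[0,0,0.15],[0,0,0]],[1,[0,0,0.2],[0,0,0]],[1,[0,0,0.1],[0,0,0]],[1,[0,0,0],[0,0,0]],[1,[0,0,0],[0,0,0]]]';python3 go.py 0.570 -0.2295 0.035
```

```text
time_s: 25.4
tcp_pos: [0.5701, -0.2303, 0.0622]
ee_rot: [[0.187, -0.982, 0.001], [-0.982, -0.187, -0.001], [0.001, -0.001, -1.0]]
wrist_force: [1.8, -0.0, -1.9]
gripper_width: 0.275
t 25.4 tcp [ 570.1 -230.3   62.2] F [ 1.83 -0.03 -1.89] M [ 0.066 -0.082  0.014] w 0.275
tool shift mm [-0.8 -0.1 27.2] tilt [ 0.05 -0.03] toolY yaw -169.2
```

```bash
python3 -m crank '[[1,[0,0,0.06],[0,0,0]],[1,[0,0,0.06],[0,0,0]],[1,[0,0,0.06],[0,0,0]],[1,[0,0,0],[0,0,0]],[1,[0,0,0],[0,0,0]]]';python3 go.py 0.570 -0.2295 0.035
```

```text
time_s: 25.9
tcp_pos: [0.5694, -0.2301, 0.0433]
ee_rot: [[0.187, -0.982, -0.001], [-0.982, -0.187, -0.0], [-0.0, 0.001, -1.0]]
wrist_force: [-0.3, 0.2, -1.5]
gripper_width: 0.274
t 25.9 tcp [ 569.4 -230.1   43.3] F [-0.33  0.18 -1.53] M [ 0.048 -0.049 -0.016] w 0.274
tool shift mm [-0.5 -0.7  8.3] tilt [-0.03 -0.  ] toolY yaw -169.22
```

In the slot without contact; lower the rest.

```bash
python3 -m crank '[[1,[0,0,0.04],[0,0,0]],[1,[0,0,0.03],[0,0,0]],[1,[0,0,0.01],[0,0,0]],[1,[0,0,0],[0,0,0]],[1,[0,0,0],[0,0,0]]]';python3 go.py 0.570 -0.2295 0.0345
```

```text
time_s: 26.4
tcp_pos: [0.5696, -0.2301, 0.0356]
ee_rot: [[0.187, -0.982, 0.0], [-0.982, -0.187, -0.0], [0.0, -0.0, -1.0]]
wrist_force: [0.4, 0.3, -1.2]
gripper_width: 0.272
t 26.4 tcp [ 569.6 -230.1   35.6] F [ 0.36  0.26 -1.23] M [ 0.111 -0.058  0.025] w 0.272
tool shift mm [-0.5 -0.5  1.1] tilt [ 0.01 -0.01] toolY yaw -169.22
```

```bash
python3 -m crank '[[1,[0,0,0.008],[0,0,0]],[1,[0,0,0.004],[0,0,0]],[1,[0,0,0],[0,0,0]],[1,[0,0,0],[0,0,0]]]';python3 go.py 0.570 -0.2295 0.0345
```

```text
time_s: 26.8
tcp_pos: [0.5696, -0.2301, 0.0345]
ee_rot: [[0.187, -0.982, 0.0], [-0.982, -0.187, -0.0], [0.0, -0.0, -1.0]]
wrist_force: [-0.4, -0.9, -0.7]
gripper_width: 0.277
t 26.8 tcp [ 569.6 -230.1   34.5] F [-0.35 -0.91 -0.7 ] M [ 0.122  0.001 -0.004] w 0.277
tool shift mm [-0.5 -0.5 -0. ] tilt [ 0.02 -0.  ] toolY yaw -169.22
```

Tips resting on the slot floor; release gently.

```bash
python3 -m crank '[[0.4,[0,0,0],[0,0,0]],[0.3,[0,0,0],[0,0,0]],[0.2,[0,0,0],[0,0,0]],[0,[0,0,0],[0,0,0]],[-0.2,[0,0,0],[0,0,0]],[-0.5,[0,0,0],[0,0,0]],[-1,[0,0,0],[0,0,0]],[-1,[0,0,0],[0,0,0]]]';python3 -m crank '[[-1,[0,0,0],[0,0,0]],[-1,[0,0,0],[0,0,0]],[-1,[0,0,0],[0,0,0]],[-1,[0,0,0],[0,0,0]],[-1,[0,0,0],[0,0,0]],[-1,[0,0,0],[0,0,0]]]';python3 go.py 0.570 -0.2295 0.0345
```

```text
time_s: 27.6
tcp_pos: [0.5695, -0.2301, 0.0344]
ee_rot: [[0.187, -0.982, 0.0], [-0.982, -0.187, 0.0], [0.0, -0.0, -1.0]]
wrist_force: [0.5, 0.1, -0.2]
gripper_width: 0.766
time_s: 28.2
tcp_pos: [0.5695, -0.2301, 0.0344]
ee_rot: [[0.187, -0.982, 0.0], [-0.982, -0.187, -0.0], [0.0, -0.0, -1.0]]
wrist_force: [-0.9, -0.2, -0.4]
gripper_width: 0.996
t 28.2 tcp [ 569.5 -230.1   34.4] F [-0.86 -0.19 -0.43] M [ 0.091 -0.065  0.001] w 0.996
tool shift mm [-0.5 -0.6 -0.1] tilt [ 0.01 -0.  ] toolY yaw -169.23
```

```bash
python3 -m crank '[[-1,[0,0,-0.1],[0,0,0]],[-1,[0,0,-0.2],[0,0,0]],[-1,[0,0,-0.4],[0,0,0]],[-1,[0,0,-0.4],[0,0,0]],[-1,[0,0,-0.3],[0,0,0]],[-1,[0,0,-0.1],[0,0,0]],[-1,[0,0,0],[0,0,0]]]';python3 -m crank '[[-1,[-0.2,0.2,0],[0,0,0]],[-1,[-0.35,0.3,0],[0,0,0]],[-1,[-0.35,0.3,0],[0,0,0]],[-1,[-0.2,0.2,0],[0,0,0]],[-1,[0,0,0],[0,0,0]],[-1,[0,0,0],[0,0,0]],[-1,[0,0,0],[0,0,0]]]';python3 - <<'E'
from station import r
import cv2,pickle
c=r.capture("top");cv2.imwrite("pics/t7.png",c["img"])
cv2.imwrite("pics/t7a.png",cv2.resize(c["img"][195:275,185:285],None,fx=7,fy=7,interpolation=cv2.INTER_CUBIC))
c=r.capture("scene");cv2.imwrite("pics/s14.png",c["img"])
E
```

```text
time_s: 28.9
tcp_pos: [0.5703, -0.2302, 0.1866]
ee_rot: [[0.187, -0.982, 0.004], [-0.982, -0.187, -0.001], [0.001, -0.004, -1.0]]
wrist_force: [-0.4, -0.4, -0.6]
gripper_width: 1.002
time_s: 29.6
tcp_pos: [0.4511, -0.1409, 0.1836]
ee_rot: [[0.187, -0.982, -0.001], [-0.982, -0.187, -0.0], [-0.0, 0.001, -1.0]]
wrist_force: [1.0, -0.9, 0.1]
gripper_width: 0.999
```

View pics/t7.png

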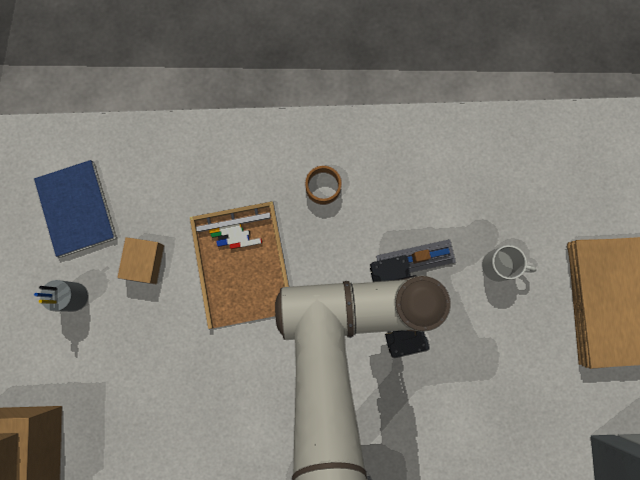

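View pics/t7a.png

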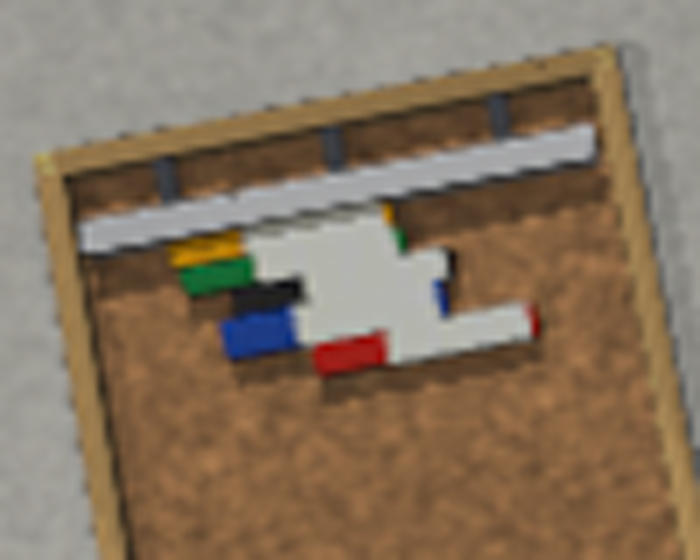

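View pics/s14.png

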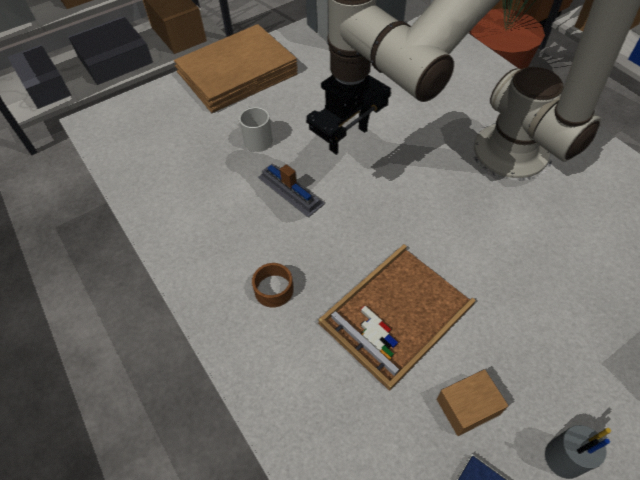

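```bash
python3 -c "
from station import r
r.finish_job(); print(r.sense()['time_s'])"
```

```text
the job is handed in; nothing more can be done
the job is handed in; nothing more can be done
```

I combed the five crayons against the sprung bar, squeezed them, and stood the rake back in its holder. I let go and handed the job in at about 30 s of the 62 s allowed.

- **Squeeze:** The wrist force along the tray settled at about 6.5 N, and the two cameras put the bar's give at 2.4–3.3 mm, mostly about 2.6 mm. That squeeze was held for about 0.6 s, after about 1.9 s of lighter pushing at 5–6 N while I stepped up to it. The two checks disagree a little, because some of the force is crayon friction and the picture reading is coarse.
- **Pressing on the tray:** I held the rake tips about 1.5–2 mm above the cork. The vertical force rose by about 3 N during the squeeze and fell away on the retreat. I put that down to friction on the crayon, but I can't rule out a light touch on the cork.
- **Final pictures:** All five crayons look flat, parallel and snug against the bar. The ends are staggered sideways, and red sticks out most. The rake stands upright in its slot, and the tape core, mug and carton look unmoved. The gripper is open and clear of everything.

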